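# Set the deep catch pot on the sprung drip flap

## Robot

A 6-joint arm with a two-finger parallel gripper is mounted at the origin on the work surface. World frame = base frame: x ahead of the robot, y to its left, z up, the work surface at z = 0. Lengths are in m, angles in rad, forces in N, time in s.
With the tool pointing down it reaches from about 0.35 to 0.925 m from the base axis. Payload 6.4 kg.
Tool frame: the origin (TCP) lies midway between the tips of the shut fingers; the grasp point (between the pads) lies 19 mm behind it (arm.tcp_to_grasp is the distance from the TCP to the grasp point, in m); z points along the fingers, y is the direction in which the jaws open and shut (so a half turn about z gives the same grasp; the last joint's range is limited). The gripper opens to 85 mm and grips with 20 to 120 N. Pads are 22 mm wide; open, the fingers measure 114 mm over their backs; the gripper's body (76 mm by 85 mm) begins 54 mm behind the grasp point. The pads swing forward as they close: fully open they stand 13 mm farther back than shut.
Start: joints at [1.085, 0.245, 1.558, -0, 1.339, -0.174], TCP at [0.199, 0.619, 0.231] pointing down, gripper open.
Joint ranges: [-3.13, 3.13], [-1.02, 2.26], [0.13, 2.54], [-0.95, 4.09], [0.21, 2.88], [-2.74, 2.74]. Speed limits (rad/s): [2.57, 2.57, 3.14, 3.14, 3.14, 3.14].

## Interface

Orientations are given as a 3x3 rotation matrix whose columns are the frame's x, y, z axes.
In Python, from bench import arm gives the robot as it stands. The module is installed in compiled form; this text tells all that it offers.
- The arm moves only by the tool step_arm, never from a script. Its argument "targets" is a list of rows, each a list of 2 entries, a list of its own where there are three numbers: the shift along the tool's x, y, z in units of 30 mm (1.0 is 30 mm), then the turn about the tool's z in units of 6 degrees (1.0 is 6 degrees). A call has 1 to 12 rows; each row shifts and turns the pose as measured when the row begins, along the tool's axes as they then stand; what a row does not reach is not made up. A row lasts 1/10 s, in which the tool goes at most 50 mm and 8.59 degrees, less where a joint would pass 70% of its speed; a pose out of reach is approached as far as the arm can. A call is refused whole if a number of a shift passes 1 or a number of a turn 1, either way. A call with a gripper value outside its range is refused whole. "jaw" is the closure, from 0 (fully open) to 1 (shut), set as the call begins (left out, the last holds). The fingers move at their own pace and stop on an object; "newtons" is the grip in N (left out, the last holds). Time passes only in rows, so rows that do not move let the fingers close. It gives the time, the measured TCP pose, the force and the opening at its end, in the units of the state.
- arm.sense(): the state, without advancing time (a new reading comes with each control period).
- arm.get_image(name): name is "scene" or "top" or "wrist"; returns a dict with "image" (480x640x3 uint8, red, green, blue), "mtx" (3x3 intrinsics, pixels), "D" ([k1, k2, p1, p2, k3] as OpenCV has them; the pictures are not rectified), "world_from_camera" (4x4, takes a point from camera to world coordinates); the wrist camera has in their place "T_tool_cam" (4x4, takes a point from camera to tool coordinates, whose origin is the TCP and whose axes are the flange's). Camera axes: x right, y up, looking along -z (the intrinsics and any distortion apply to the point x, -y, -z); pixel columns grow to the right and rows downward; lengths in m; the calibration is good to about 2 mm. A picture is of the moment at which its call begins: read the wrist's pose just before it. There is no depth.
- arm.hand_in(): hands the job in, once; it reports no verdict.
Trained networks look in a picture, given as the dict that the camera call returned (one of the last four; its "shot" number tells which), for a name from the list of things; names that differ only in an ending like _2 or _b are one class to them, and where a whole thing is asked for, a point or a joint stands for the part that bears it (a point fixed in the world has none). Each returns a list of dicts, best first, with "score" (0 to 1); they miss things now and then, are a little off and sometimes report something else, mostly with a low value. They report only what shows in the picture. A call takes as long as a camera call. They do not tell look-alikes from the thing itself.
- arm.boxes_of(picture, name): "bbox" ([left, top, width, height] in pixels, round what is visible of it).
- arm.pinpoint(picture, name): "uv" ([column, row] in pixels: a listed point, or the origin of a listed thing).
The state is a dict: "time": time; "qpos": joint angles; "qvel": joint speeds; "effort": joint torques, N m; "position": TCP position; "tool_rot": TCP orientation; "contact_force": force on the tool from outside, world axes, zero at the start; "ft_torque": the same for the moment, N m; "finger_gap": finger opening in m.
Only numpy, scipy, OpenCV 4.12 (cv2) and the standard library are available. Lean on these libraries where they do the work, as an engineer would, in place of code of your own. Each camera call takes 0.05 s, during which the arm holds its last target.

## Task

The deep catch pot is needed on the sprung flap, but it is stuck in its holder with the shallow pot nested in it. Pull the shallow pot straight up off the stack, leaving the deep pot in the holder, stand it upright in the middle of the rubber mat and let go; then pull the deep pot up out of the holder, push the flap down level with it, and leave it standing upright in the middle of the level flap, lengthwise along the plate. Keep the pots upright all the way, do not just drop the deep pot on the flap, and leave everything else where it is.

Things in the scene. Friction and masses are not known exactly. Their poses are not given: they have to be found in the camera images.
- shallow_pot: Open rectangular steel pot, walls tapering 5 degrees a side. Rim 110 mm (pot x) by 60 mm (pot y) outside; small lug on each end about 32 mm under the rim: grip across the long sides. The shallow one: 60 mm tall, bottom 99 x 49 mm, about 0.4 kg. Starts on top of the stack, nested in the deep pot, its top 38 mm above the deep pot's rim (own rim 142 mm above the board). Origin: centre of underside, z up.
- deep_pot: Open rectangular steel pot, walls tapering 5 degrees a side. Rim 110 mm (pot x) by 60 mm (pot y) outside; small lug on each end about 32 mm under the rim: grip across the long sides. The deep one: 95 mm tall, bottom 93 x 43 mm, about 0.55 kg. Starts wedged in the holder under the shallow pot, its top 34 mm above the holder's rim (own rim 104 mm above the board). Origin: centre of underside, z up.
- holder: Fixed holder: an open aluminium socket of the same rim size (110 x 60 mm), rim 70 mm above the board, on a dark plate 150 x 90 x 6 mm. Origin: on the board under its centre; x along its length, and along that of the pots as they start. The deep pot is jammed in it: about 10 to 25 N straight up breaks it free.
- mat: Black rubber mat fixed to the board, 150 mm (x) by 110 mm (y), 4 mm thick, ribbed. Origin: centre of its underside (board level).
- flap_seat (a point): Centre of the top face of the aluminium flap plate, 150 mm (x) by 100 mm (y), turning with the plate; the hinge is at the plate's +x end. When the plate is level this point is 50 mm above the board and x is horizontal. Flap up (as at the start), the free -x end stands about 100 mm above the board and this point about 75 mm.
- flap (a joint): Angle of the flap in rad: 0 = level, against its stop; 0.35 = up, where its spring holds it when nothing is on it. About 2 to 3 N down on its middle, or a deep pot standing in the middle, brings and keeps it level.
- soap_bottle: Bystander: white round bottle, 60 mm across, 190 tall, standing beyond one end of the stack. Origin: underside.
- putty_jar: Bystander: grey round jar, 64 mm across, 75 tall, off the other end of the stack. Origin: underside.
- cleaner_bottle: Bystander: grey round bottle, 56 mm across, 200 tall, standing off the hinge end of the flap. Origin: underside.
- wrench: Bystander: steel wrench 170 mm long lying along one side of the flap; origin at its underside.
- torch: Bystander: black and white square-bodied hand torch, 152 mm long, 46 high, lying along one side of the mat. Origin: underside.
- outlet_box: Bystander: grey electrical box with two white sockets, 55 x 90 x 50 mm, off one end of the mat. Origin: underside.
- tester: Bystander: grey and white pen-shaped tester, 140 mm long, 22 high, lying towards the far side. Origin: underside.
- sealant_can: Bystander: steel can 60 mm across, 140 tall, standing towards the far side. Origin: underside.
Mind the look-alikes: they are no part of the job. What is shaped like the holder but purple is not meant.

How it is judged:
By the outcome, as a careful person would: the job done as asked, in the order asked, and still so for the second after the job is handed in, with the robot touching nothing.
It also fails if it takes over 72 s, if anything falls off the work surface, if the arm or the gripper's body presses on something with over 40 N, if the wrist force passes 120 N, or if a joint passes its speed limit or range.

## Working session

There is one attempt and no reset: what is moved stays moved. The work goes in short steps, Python scripts to look and compute and a tool call to move; the robot and the scene stay as the last step left them, time stands still between calls to the robot, and variables do not carry over. Pictures are saved under pics/ and viewed, and the job is handed in when it is done.

Besides the shell and the picture viewer there is one more tool, called after "Emit:" by a JSON object that holds its "name" and its "arguments". step_arm: Moves the arm, as the interface text tells. Its arguments: {"type":"object","properties":{"targets":{"type":"array"},"jaw":{"type":"number"},"newtons":{"type":"number"}},"required":["targets"]}

```bash
mkdir -p pics; cat > h.py <<'E'
import numpy as np, cv2
from bench import arm
NAMES=["shallow_pot","deep_pot","holder","mat","flap_seat","soap_bottle","putty_jar","cleaner_bottle","wrench","torch","outlet_box","tester","sealant_can"]
def save(p,n): cv2.imwrite(f"pics/{n}.png",p["image"][:,:,::-1])
def T_of(p,s=None):
    if "world_from_camera" in p: return np.array(p["world_from_camera"])
    T=np.eye(4);T[:3,:3]=s["tool_rot"];T[:3,3]=s["position"]
    return T@np.array(p["T_tool_cam"])
def ray(p,uv,s=None):
    T=T_of(p,s)
    u=cv2.undistortPoints(np.array([[uv]],float),np.array(p["mtx"]),np.array(p["D"]))[0,0]
    d=T[:3,:3]@np.array([u[0],-u[1],-1.]);return T[:3,3],d
def atz(p,uv,z,s=None):
    o,d=ray(p,uv,s);return o+d*(z-o[2])/d[2]
def proj(p,X,s=None):
    T=np.linalg.inv(T_of(p,s));c=(T[:3,:3]@np.atleast_2d(X).T).T+T[:3,3]
    c=c*[1,-1,-1]
    return cv2.projectPoints(c,np.zeros(3),np.zeros(3),np.array(p["mtx"]),np.array(p["D"]))[0][:,0]
E
python3 - <<'E'
from h import *
s=arm.sense();print(s["time"],s["position"],s["contact_force"],s["finger_gap"]);print(np.round(s["tool_rot"],3))
for n in ["top","scene"]:
    p=arm.get_image(n);save(p,n+"0")
    print(n,np.round(p["world_from_camera"],2).tolist())
    for k in NAMES:
        print(k,[(np.round(r["uv"],0).tolist(),round(r["score"],2)) for r in arm.pinpoint(p,k)[:3]],[(np.round(r["bbox"],0).tolist(),round(r["score"],2)) for r in arm.boxes_of(p,k)[:3]])
E
```

```text
0.0 [0.19913849 0.61815409 0.23018709] [ 0.56339338 -0.16167641  0.17204505] 0.0852089220329042
[[-0.952  0.307 -0.001]
 [ 0.307  0.952 -0.002]
 [ 0.    -0.002 -1.   ]]
top [[-0.0, 0.99, -0.17, 0.34], [-1.0, -0.0, -0.01, -0.02], [-0.01, 0.17, 0.99, 1.26], [0.0, 0.0, 0.0, 1.0]]
shallow_pot [([176.0, 255.0], 0.94)] [([147.0, 227.0, 44.0, 58.0], 0.82)]
deep_pot [([186.0, 262.0], 0.63)] [([174.0, 237.0, 26.0, 50.0], 0.71)]
holder [([267.0, 305.0], 0.61), ([185.0, 260.0], 0.6), ([185.0, 264.0], 0.37)] [([160.0, 228.0, 56.0, 70.0], 0.91), ([319.0, 134.0, 43.0, 34.0], 0.68), ([448.0, 241.0, 68.0, 77.0], 0.39)]
mat [([327.0, 204.0], 0.91)] [([296.0, 168.0, 62.0, 76.0], 0.75), ([486.0, 204.0, 47.0, 34.0], 0.52)]
flap_seat [([484.0, 280.0], 0.6)] [([450.0, 246.0, 64.0, 75.0], 0.93), ([179.0, 240.0, 18.0, 46.0], 0.63)]
soap_bottle [([201.0, 205.0], 0.95)] [([175.0, 176.0, 40.0, 41.0], 0.74)]
putty_jar [([163.0, 317.0], 0.64)] [([142.0, 303.0, 37.0, 27.0], 0.91)]
cleaner_bottle [([497.0, 226.0], 0.95)] [([487.0, 205.0, 46.0, 35.0], 0.98), ([295.0, 169.0, 66.0, 74.0], 0.47)]
wrench [([508.0, 305.
[... 1023 characters left out ...]
9.0, 386.0], 0.64), ([409.0, 369.0], 0.4)] [([328.0, 312.0, 36.0, 86.0], 0.79)]
putty_jar [([474.0, 360.0], 0.64), ([177.0, 251.0], 0.27)] [([458.0, 327.0, 35.0, 43.0], 0.74)]
cleaner_bottle [([231.0, 188.0], 0.63)] [([215.0, 124.0, 25.0, 72.0], 0.67)]
wrench [] [([306.0, 165.0, 12.0, 7.0], 0.6)]
torch [([285.0, 325.0], 0.65)] [([250.0, 304.0, 70.0, 31.0], 0.74)]
outlet_box [([216.0, 299.0], 0.85), ([470.0, 360.0], 0.51)] [([201.0, 270.0, 32.0, 46.0], 0.86), ([383.0, 330.0, 67.0, 28.0], 0.71)]
tester [([176.0, 252.0], 0.91)] [([146.0, 242.0, 57.0, 18.0], 0.61), ([461.0, 325.0, 31.0, 42.0], 0.25)]
sealant_can [([267.0, 410.0], 0.8), ([228.0, 190.0], 0.59)] [([247.0, 350.0, 33.0, 76.0], 0.87)]
```

View pics/top0.png

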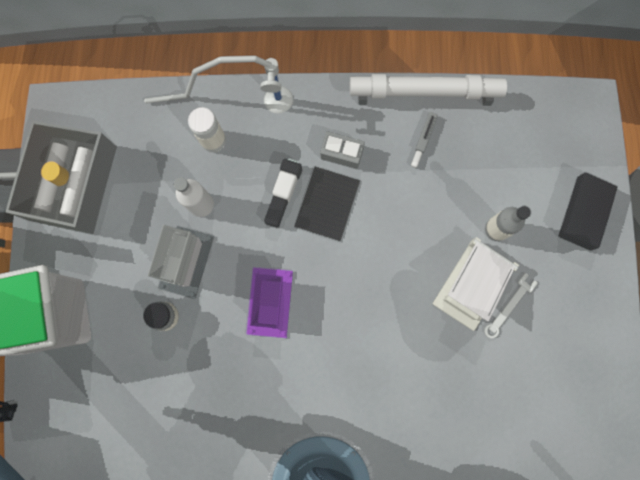

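View pics/scene0.png

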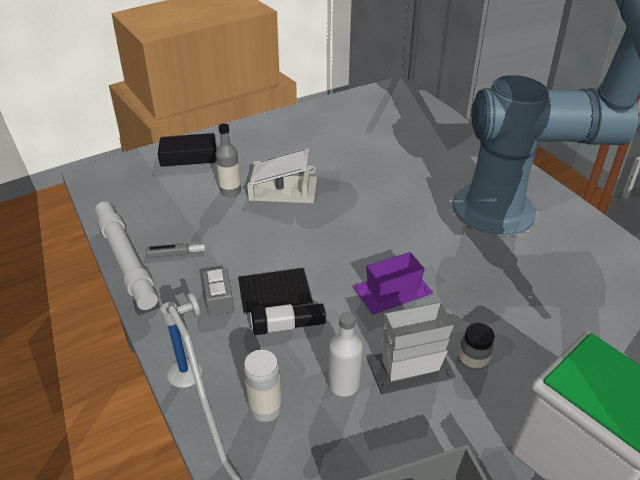

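Top view: the real stack is grey on a dark plate at about (180,258). The purple look-alike is at (270,303) and isn't meant. The mat is at (328,203), the flap at (483,282), and in the top view its hinge is at the bottle end, up-right at about (500,250). I'll enlarge these areas.

```bash
python3 - <<'E'
from h import *
p=arm.get_image("top");q=arm.get_image("scene")
def crop(p,x,y,w,h,k,n):
    cv2.imwrite(f"pics/{n}.png",cv2.resize(p["image"][y:y+h,x:x+w,::-1],None,fx=k,fy=k,interpolation=cv2.INTER_CUBIC))
a=p["image"];A=lambda im,x,y,w,h,k:cv2.resize(im[y:y+h,x:x+w,::-1],(400,300),interpolation=cv2.INTER_CUBIC)
cv2.imwrite("pics/c1.png",np.vstack([np.hstack([A(a,130,215,100,75,4),A(a,280,165,100,75,4)]),np.hstack([A(a,430,235,120,90,4),A(q["image"],350,285,120,90,4)])]))
crop(q,230,110,100,100,6,"c2")
print(np.round(atz(p,(176,255),.082),3),np.round(atz(p,(186,262),.0),3),"mat",np.round(atz(p,(327,204),0),3),"flap",np.round(atz(p,(484,280),.075),3))
print(np.round(atz(q,(420,342),.082),3),np.round(atz(q,(410,369),.009),3),"mat",np.round(atz(q,(274,289),0),3),"flap",np.round(atz(q,(278,167),.075),3))
E
```

```text
[0.494 0.305 0.082] [0.489 0.304 0.   ] mat [ 0.621 -0.017  0.   ] flap [ 0.438 -0.35   0.075]
[0.487 0.314 0.082] [0.5   0.314 0.009] mat [ 0.626 -0.018  0.   ] flap [ 0.45  -0.339  0.075]
```

View pics/c1.png

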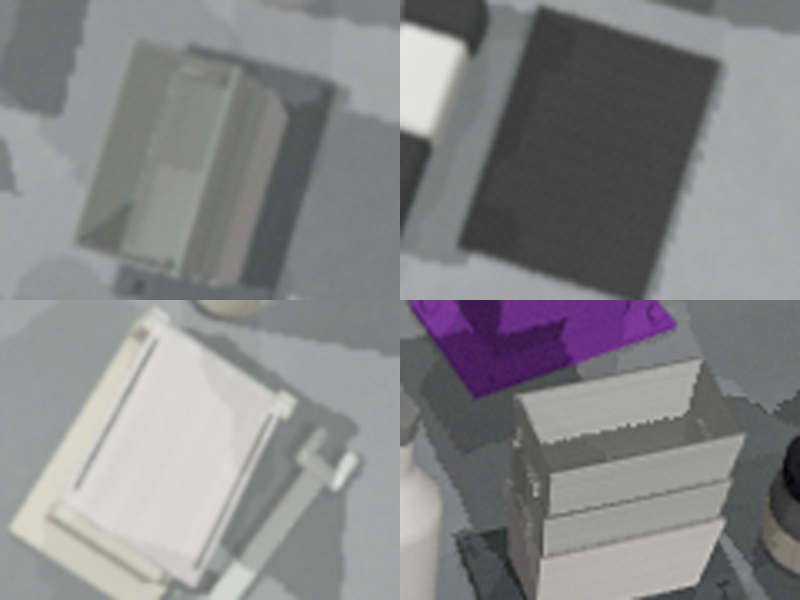

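View pics/c2.png

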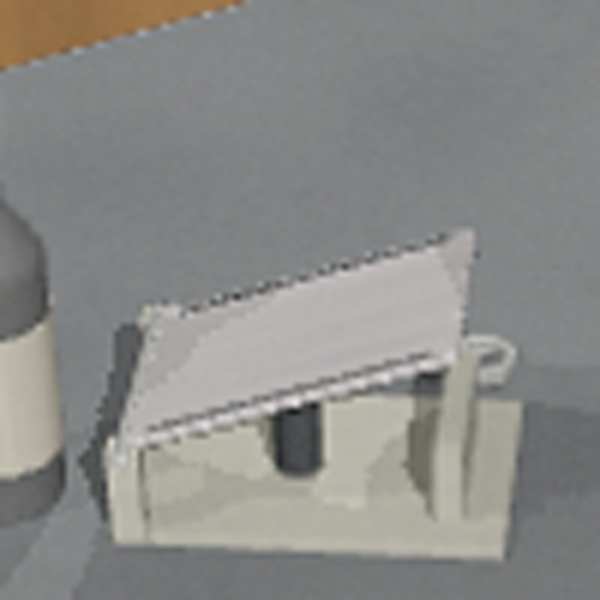

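```bash
cat > fit.py <<'E'
from h import *
from scipy.optimize import least_squares
def R(a):return np.array([[np.cos(a),-np.sin(a),0],[np.sin(a),np.cos(a),0],[0,0,1]])
def fit(obs,pts,x0,label):
    # obs list of (pic, uv Nx2)
    def f(v):
        W=pts@R(v[2]).T+[v[0],v[1],0]
        return np.concatenate([(proj(p,W)-u).ravel() for p,u in obs])
    r=least_squares(f,x0);print(label,np.round(r.x,4),"deg",round(np.degrees(r.x[2]),2));print(np.round(r.fun.reshape(-1,2),1).tolist());return r.x
E
python3 - <<'E'
from fit import *
p=arm.get_image("top");q=arm.get_image("scene")
# image-order: top corner list order TL,TR,BR,BL
st=np.array([(164.3,225),(190.8,232),(175.8,283.8),(149.3,275.8)])
ss=np.array([(453.5,325.5)]) 
def rect(L,W,z):return np.array([[L/2,W/2,z],[L/2,-W/2,z],[-L/2,-W/2,z],[-L/2,W/2,z]])
s4=np.array([(385.1,314.1),(439.1,303),(453.5,325.5),(392,337.5)])
pts=rect(.11,.06,.142)
a=fit([(p,st)],pts,[.49,.305,-.2],"stack top")
# scene corner order from prediction
W=pts@R(a[2]).T+[a[0],a[1],0];pr=proj(q,W);print(np.round(pr,0).tolist())
idx=[int(np.argmin(np.linalg.norm(s4-u,axis=1))) for u in pr];print(idx)
fit([(q,s4[idx])],pts,a,"stack scene");fit([(p,st),(q,s4[idx])],pts,a,"stack both")
mt=np.array([(315,167),(360,180.5),(341.3,240),(295,226)])
fit([(p,mt)],rect(.15,.11,.004),[.62,-.02,-.2],"mat")
# flap: hinge TL, TR, free BR, BL
ft=np.array([(478,240.4),(514.9,266.5),(487.9,320.5),(449.5,295)])
c=np.cos(.35);sn=np.sin(.35)
# hinge axis approx: seat z .05 level,.075 up -> plate rotates about +x end
zf=.05+.15*sn; F=rect(.15,.10,.05);F[2:,0]=.075-.15*c;F[2:,2]=zf
b=fit([(p,ft)],F,[.44,-.345,-.5],"flap top")
W=F@R(b[2]).T+[b[0],b[1],0];pr=proj(q,W);print(np.round(pr,0).tolist())
fs=np.array([(308.7,148.7),(307,169.2),(255,161.7),(251.7,184.2)])
idx=[int(np.argmin(np.linalg.norm(fs-u,axis=1))) for u in pr];print(idx)
fit([(p,ft),(q,fs[idx])],F,b,"flap both")
for n,uv,h in [("soap",(201,205),0),("putty",(163,317),0),("cleaner",(497,226),0),("torch",(284,190),0),("outlet",(340,155),0),("can",(215,140),0),("tester",(422,143),0)]:print(n,np.round(atz(p,uv,h)[:2],3))
E
```

```text
stack top [ 0.4878  0.3009 -0.2563] deg -14.69
[[-0.2, -0.5], [0.6, -0.3], [0.3, 0.2], [-0.7, 0.5]]
[[396.0, 334.0], [385.0, 310.0], [440.0, 298.0], [454.0, 322.0]]
[3, 0, 1, 2]
stack scene [ 0.4953  0.3071 -0.283 ] deg -16.22
[[1.8, 0.4], [-1.9, -1.0], [0.9, -0.4], [-1.0, 0.9]]
stack both [ 0.4911  0.3035 -0.2688] deg -15.4
[[-1.0, -2.1], [-0.3, -1.6], [-1.2, -1.4], [-2.2, -1.4], [3.0, -1.6], [-1.1, -2.8], [1.2, -2.8], [-0.3, -1.7]]
mat [ 0.6226 -0.0191 -0.3094] deg -17.73
[[-0.1, -1.2], [0.6, -0.9], [-0.1, 1.2], [-0.3, 0.8]]
flap top [ 0.435  -0.3454 -0.5944] deg -34.05
[[-0.6, 1.1], [0.5, 0.1], [1.0, 0.0], [-0.9, -1.1]]
[[251.0, 182.0], [257.0, 160.0], [309.0, 146.0], [306.0, 167.0]]
[3, 2, 0, 1]
flap both [ 0.4358 -0.344  -0.5849] deg -33.51
[[-1.6, 0.7], [-0.3, -0.6], [0.7, -0.4], [-1.4, -1.1], [-0.5, -1.7], [1.8, -0.7], [0.2, -2.4], [-1.2, -1.5]]
soap [0.621 0.274]
putty [0.364 0.353]
cleaner [ 0.569 -0.407]
torch [0.655 0.082]
outlet [ 0.738 -0.048]
can [0.778 0.247]
tester [ 0.767 -0.24 ]
```

Emit:
{"name": "step_arm", "arguments": {"targets": [[[-0.9,-0.5,-0.3],0],[[-0.9,-0.5,-0.3],0],[[-0.9,-0.5,-0.3],0],[[-0.9,-0.5,-0.3],0],[[-0.9,-0.5,-0.3],0],[[-0.9,-0.5,-0.3],0],[[-0.9,-0.5,-0.3],0],[[-0.9,-0.5,0],0],[[-0.9,-0.5,0],0],[[-0.9,-0.5,0],0],[[-0.9,-0.5,0],0],[[-0.9,-0.5,0],0]]}}

```text
time: 4.1
position: [0.46, 0.3404, 0.298]
tool_rot: [[-0.954, 0.3, 0.003], [0.3, 0.954, 0.001], [-0.003, 0.002, -1.0]]
contact_force: [-0.3, 0.4, 1.1]
finger_gap: 0.0859
```

```bash
cat > w.py <<'E'
from h import *
import sys
s=arm.sense();p=arm.get_image("wrist");save(p,sys.argv[1])
print(round(s["time"],2),np.round(s["position"],4),np.round(s["contact_force"],1),round(s["finger_gap"],4),"tool y yaw(deg, as pot yaw)",round(np.degrees(np.arctan2(-s["tool_rot"][0][1],s["tool_rot"][1][1])),2), "tilt",np.round(np.array(s["tool_rot"])[:,2],3))
import pickle;pickle.dump((p,s),open(f"pics/{sys.argv[1]}.pkl","wb"))
for k in sys.argv[2:]:
    print(k,[(np.round(r["uv"],0).tolist(),round(r["score"],2)) for r in arm.pinpoint(p,k)[:2]],[(np.round(r["bbox"],0).tolist(),round(r["score"],2)) for r in arm.boxes_of(p,k)[:2]])
E
python3 w.py w1 shallow_pot
```

```text
4.1 [0.46   0.3404 0.298 ] [-0.3  0.4  1.1] 0.0859 tool y yaw(deg, as pot yaw) -17.43 tilt [ 0.003  0.001 -1.   ]
shallow_pot [([294.0, 244.0], 0.96)] [([253.0, 192.0, 78.0, 133.0], 0.75), ([75.0, 447.0, 47.0, 33.0], 0.69)]
```

View pics/w1.png

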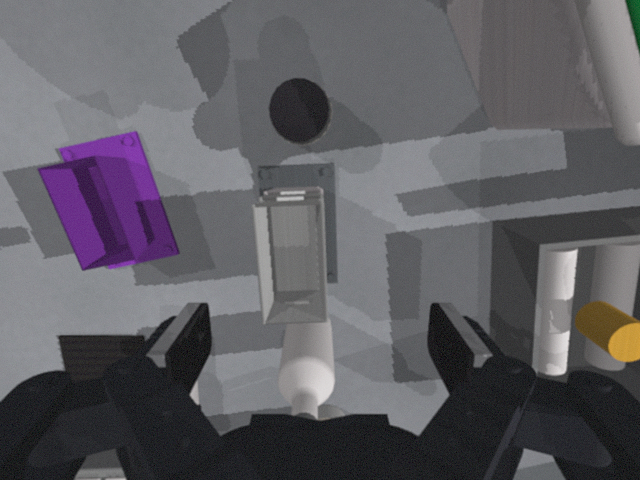

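```bash
python3 - <<'E'
import cv2
a=cv2.imread("pics/w1.png");cv2.imwrite("pics/w1c.png",cv2.resize(a[180:335,240:350],None,fx=3.8,fy=3.8,interpolation=cv2.INTER_CUBIC))
E
```

```text
(no output)
```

View pics/w1c.png

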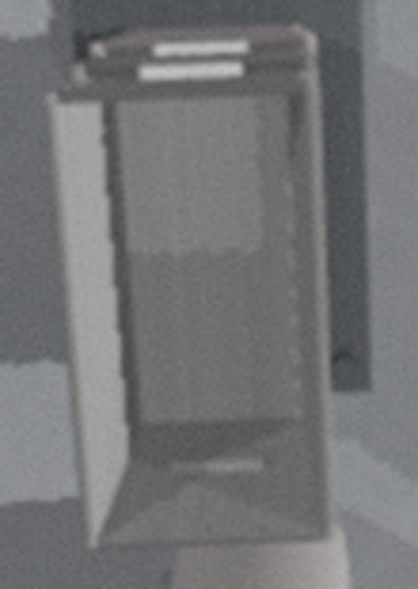

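Wrist view: the grey stack rim has corners at (253,205), (321,203), (326,323) and (264,324). The dark plate is beneath it, the jar is at (300,110) and the soap bottle below at (305,370). The purple look-alike at (108,200) is clearly separate.

```bash
cat > wf.py <<'E'
from fit import *
import pickle
def rect(L,W,z):return np.array([[L/2,W/2,z],[L/2,-W/2,z],[-L/2,-W/2,z],[-L/2,W/2,z]])
def wfit(tag,uv,pts,x0,freez=False):
    p,s=pickle.load(open(f"pics/{tag}.pkl","rb"));uv=np.array(uv,float)
    def W(v):
        w=pts@R(v[2]).T+[v[0],v[1],0]
        if freez:w=w+[0,0,v[3]]
        return w
    pr=proj(p,W(x0),s)
    from scipy.optimize import linear_sum_assignment
    i,j=linear_sum_assignment(np.linalg.norm((pr-pr.mean(0))[:,None]-(uv-uv.mean(0))[None],axis=2))
    r=least_squares(lambda v:(proj(p,W(v),s)-uv[j]).ravel(),x0)
    print(tag,np.round(r.x,4),"yaw",round(np.degrees(r.x[2]),2),np.round(r.fun.reshape(-1,2),1).tolist())
    d=np.array([r.x[0],r.x[1],0])-s["position"];print("tool-frame shift mm to it (xy):",np.round(1000*np.array(s["tool_rot"]).T@d,1))
    return r.x
E
python3 - <<'E'
from wf import *
c=[(253.2,205.5),(320.5,203.5),(326.3,322.9),(264.2,323.7)]
wfit("w1",c,rect(.11,.06,.142),[.491,.3035,-.2688])
wfit("w1",c,rect(.11,.06,.142),[.491,.3035,-.2688,0],True)
E
```

```text
w1 [ 0.4898  0.306  -0.2627] yaw -15.05 [[1.9, -0.1], [-2.3, 1.6], [-2.7, -0.0], [3.1, -1.0]]
tool-frame shift mm to it (xy): [-38.  -24.5 298.1]
w1 [ 0.4922  0.3046 -0.2623 -0.008 ] yaw -15.03 [[1.0, -1.8], [-1.6, -0.1], [-1.6, 1.3], [2.2, 0.4]]
tool-frame shift mm to it (xy): [-40.7 -25.2 298.1]
```

Emit:
{"name": "step_arm", "arguments": {"targets": [[[-0.65,-0.41,0.4],-0.4],[[-0.65,-0.41,0.4],0],[[0,0,0.9],0],[[0,0,0.7],0],[[0,0,0],0]]}}

```text
time: 4.75
position: [0.4897, 0.3091, 0.2254]
tool_rot: [[-0.967, 0.256, 0.005], [0.256, 0.967, 0.005], [-0.004, 0.006, -1.0]]
contact_force: [-0.3, 0.1, -0.2]
finger_gap: 0.0853
```

```bash
python3 w.py w2
```

```text
4.75 [0.4897 0.3091 0.2254] [-0.3  0.1 -0.2] 0.0853 tool y yaw(deg, as pot yaw) -14.82 tilt [ 0.005  0.005 -1.   ]
```

View pics/w2.png

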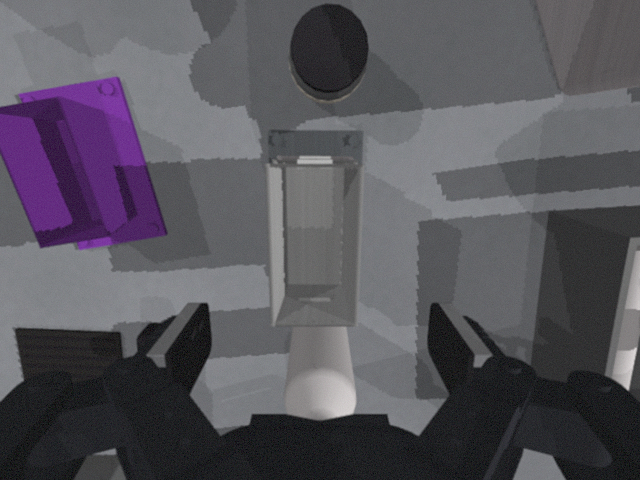

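```bash
python3 - <<'E'
from wf import *
c=[(266,165),(362.5,165),(355.5,326),(271,327)]
wfit("w2",c,rect(.11,.06,.142),[.491,.3035,-.2688])
v=wfit("w2",c,rect(.11,.06,.142),[.491,.3035,-.2688,0],True)
E
```

```text
w2 [ 0.4898  0.3058 -0.265 ] yaw -15.18 [[1.8, 1.8], [-1.3, 0.5], [-1.9, -1.1], [1.5, -0.4]]
tool-frame shift mm to it (xy): [-1.000e-01 -4.400e+00  2.254e+02]
w2 [ 0.4908  0.3055 -0.2649 -0.004 ] yaw -15.18 [[1.1, 0.1], [-0.5, -1.1], [-1.0, 0.1], [0.6, 0.8]]
tool-frame shift mm to it (xy): [ -1.2  -4.5 225.4]
```

Emit:
{"name": "step_arm", "arguments": {"targets": [[[-0.02,-0.15,0.5],0.05],[[0,0,0.9],0],[[0,0,0.9],0],[[0,0,0.6],0],[[0,0,0.3],0],[[0,0,0],0]]}}

```text
time: 5.4
position: [0.4925, 0.3087, 0.1331]
tool_rot: [[-0.966, 0.257, 0.018], [0.258, 0.966, 0.01], [-0.015, 0.014, -1.0]]
contact_force: [-1.6, -1.0, 0.4]
finger_gap: 0.0854
```

```bash
python3 w.py w3
```

```text
5.4 [0.4925 0.3087 0.1331] [-1.6 -1.   0.4] 0.0854 tool y yaw(deg, as pot yaw) -14.91 tilt [ 0.018  0.01  -1.   ]
```

View pics/w3.png

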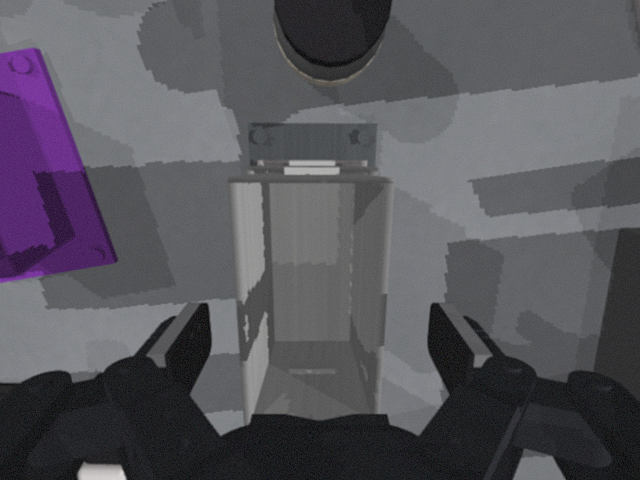

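Emit:
{"name": "step_arm", "arguments": {"targets": [[[0.04,-0.12,0.3],0],[[0,0,0.3],0],[[0,0,0.25],0],[[0,0,0.1],0],[[0,0,0],0]]}}

```text
time: 5.95
position: [0.4934, 0.3067, 0.1067]
tool_rot: [[-0.966, 0.257, 0.026], [0.257, 0.966, 0.013], [-0.021, 0.019, -1.0]]
contact_force: [-0.4, -0.4, 0.2]
finger_gap: 0.0854
```

```bash
python3 w.py w4
```

```text
5.95 [0.4934 0.3067 0.1067] [-0.4 -0.4  0.2] 0.0854 tool y yaw(deg, as pot yaw) -14.9 tilt [ 0.026  0.013 -1.   ]
```

View pics/w4.png

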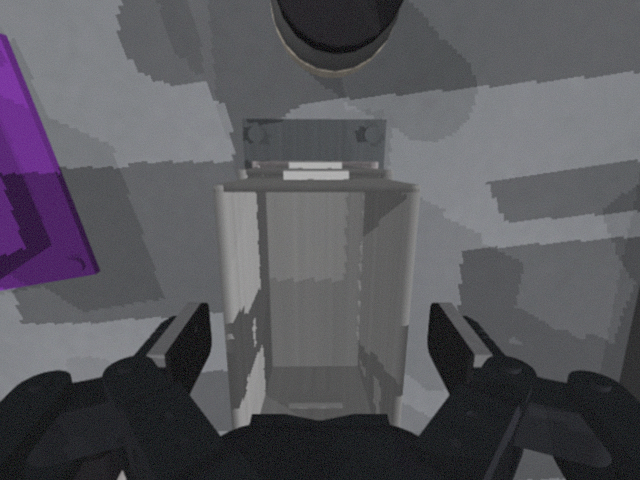

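Emit:
{"name": "step_arm", "arguments": {"targets": [[[0.05,-0.03,0.15],0],[[0,0,0],0]]}}

```text
time: 6.2
position: [0.4922, 0.3064, 0.1024]
tool_rot: [[-0.966, 0.257, 0.027], [0.258, 0.966, 0.013], [-0.022, 0.02, -1.0]]
contact_force: [-0.8, -0.2, 0.3]
finger_gap: 0.0857
```

Emit:
{"name": "step_arm", "arguments": {"targets": [[[0,0,0],0],[[0,0,0],0],[[0,0,0],0],[[0,0,0],0],[[0,0,0],0],[[0,0,0],0]], "jaw": 1, "newtons": 50}}

```text
time: 6.8
position: [0.4925, 0.3061, 0.1034]
tool_rot: [[-0.966, 0.257, 0.027], [0.257, 0.966, 0.013], [-0.023, 0.019, -1.0]]
contact_force: [-1.8, -0.6, 1.9]
finger_gap: 0.0587
```

```bash
python3 w.py w5
```

```text
6.8 [0.4925 0.3061 0.1034] [-1.8 -0.6  1.9] 0.0587 tool y yaw(deg, as pot yaw) -14.9 tilt [ 0.027  0.013 -1.   ]
```

View pics/w5.png

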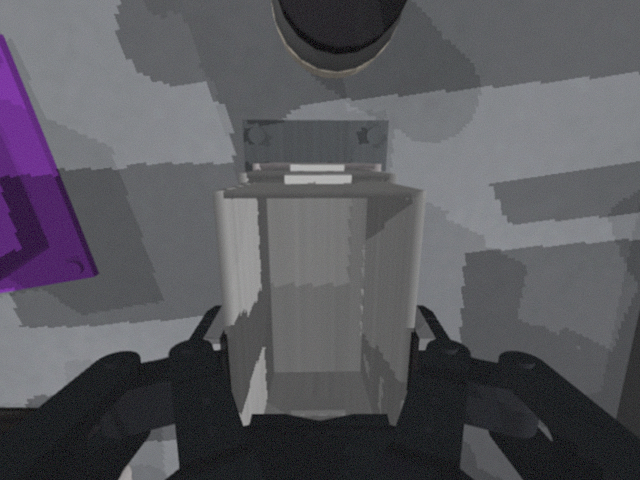

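Emit:
{"name": "step_arm", "arguments": {"targets": [[[0,0,-0.15],0],[[0,0,-0.2],0],[[-0.01,0.01,-0.3],0],[[-0.01,0.01,-0.3],0],[[0,0,0],0]]}}

```text
time: 7.35
position: [0.4902, 0.3047, 0.1308]
tool_rot: [[-0.966, 0.257, 0.021], [0.258, 0.966, 0.009], [-0.018, 0.014, -1.0]]
contact_force: [-0.5, 0.2, -4.1]
finger_gap: 0.0582
```

```bash
python3 - <<'E'
from h import *
a=arm.get_image("scene");b=arm.get_image("wrist")
cv2.imwrite("pics/s6.png",np.hstack([cv2.resize(a["image"][230:400,330:500,::-1],(400,400)),cv2.resize(b["image"][:,:,::-1],(400,400))]))
E
```

```text
(no output)
```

View pics/s6.png

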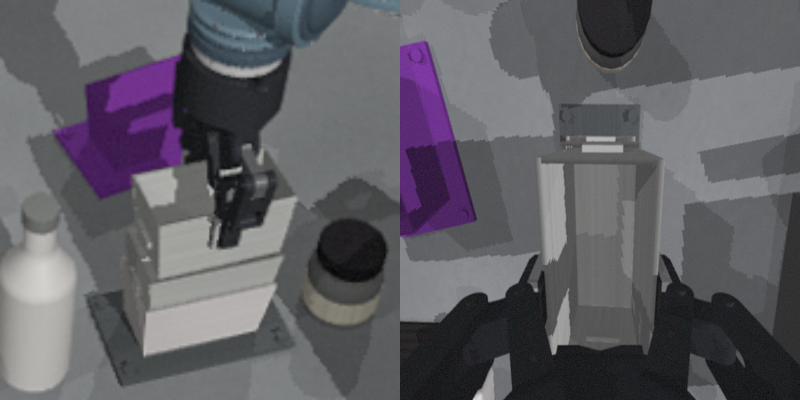

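The scene crop shows the shallow pot lifted about 28 mm and the deep pot still seated in the holder. The wrist reading is about −4 N, which is the shallow pot's weight. Lifting further.

Emit:
{"name": "step_arm", "arguments": {"targets": [[[0,0,-0.6],0],[[0,0,-0.8],0],[[-0.3,-0.4,-0.7],0],[[-0.6,-0.8,-0.2],0.1],[[-0.6,-0.8,0],0.1],[[-0.6,-0.8,0],0.1],[[-0.6,-0.8,0],0.1],[[-0.6,-0.8,0],0],[[-0.5,-0.7,0],0],[[0,0,0],0]]}}

```text
time: 8.45
position: [0.5553, 0.1217, 0.1972]
tool_rot: [[-0.956, 0.294, 0.017], [0.295, 0.956, 0.012], [-0.012, 0.016, -1.0]]
contact_force: [-0.2, 0.2, -4.8]
finger_gap: 0.0582
```

```bash
python3 w.py w7 mat
```

```text
8.45 [0.5553 0.1217 0.1972] [-0.2  0.2 -4.8] 0.0582 tool y yaw(deg, as pot yaw) -17.13 tilt [ 0.017  0.012 -1.   ]
mat [([204.0, 314.0], 0.94)] [([139.0, 244.0, 84.0, 113.0], 0.64)]
```

View pics/w7.png

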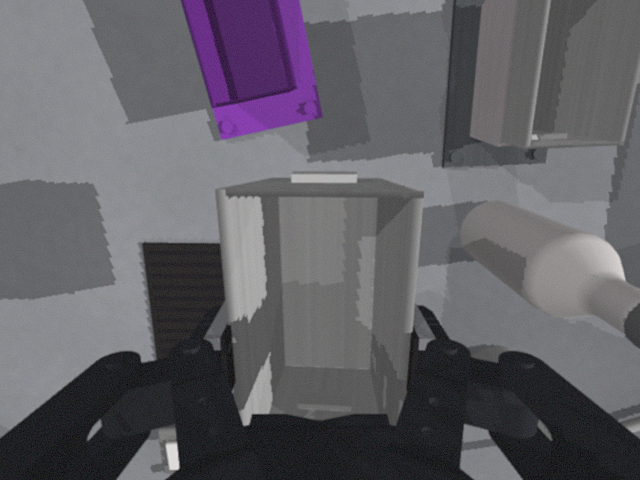

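```bash
python3 - <<'E'
from wf import *
p,s=pickle.load(open("pics/w7.pkl","rb"))
print(atz(p,(204,314),0,s), atz(p,(144,243),.004,s))
# predicted mat corners by top fit
for xy in [(.6226,-.0191),(.626,-.016)]:
    W=rect(.15,.11,.004)@R(np.radians(-17.4)).T+[*xy,0];print(np.round(W[:,:2],3).tolist(),np.round(proj(p,W,s),0).tolist())
print(atz(p,(153,330),.004,s))
E
```

```text
[ 0.62366823 -0.01861127  0.        ] [ 0.53598228 -0.0416091   0.004     ]
[[0.711, 0.011], [0.678, -0.094], [0.535, -0.049], [0.567, 0.056]] [[260.0, 378.0], [155.0, 379.0], [136.0, 244.0], [254.0, 244.0]]
[[0.714, 0.014], [0.681, -0.091], [0.538, -0.046], [0.571, 0.059]] [[264.0, 380.0], [159.0, 381.0], [141.0, 246.0], [258.0, 246.0]]
[ 0.62312007 -0.0720908   0.004     ]
```

Emit:
{"name": "step_arm", "arguments": {"targets": [[[-0.75,-0.76,0.1],0.05],[[-0.75,-0.76,0.2],0],[[-0.75,-0.76,0.3],0],[[-0.75,-0.76,0.3],0],[[-0.5,-0.5,0.6],0],[[0,0,0.7],0],[[0,0,0.7],0],[[0,0,0.6],0],[[0,0,0.3],0],[[0,0,0],0]]}}

```text
time: 9.6
position: [0.6278, 0.0023, 0.0782]
tool_rot: [[-0.96, 0.28, 0.018], [0.28, 0.96, 0.017], [-0.012, 0.021, -1.0]]
contact_force: [-0.1, 0.1, -3.8]
finger_gap: 0.0584
```

```bash
python3 w.py w8 ; python3 - <<'E'
from h import *
p=arm.get_image("top");cv2.imwrite("pics/t8.png",cv2.resize(p["image"][120:270,250:400,::-1],None,fx=4,fy=4))
E
```

```text
9.6 [0.6278 0.0023 0.0782] [-0.1  0.1 -3.8] 0.0584 tool y yaw(deg, as pot yaw) -16.27 tilt [ 0.018  0.017 -1.   ]
```

View pics/w8.png

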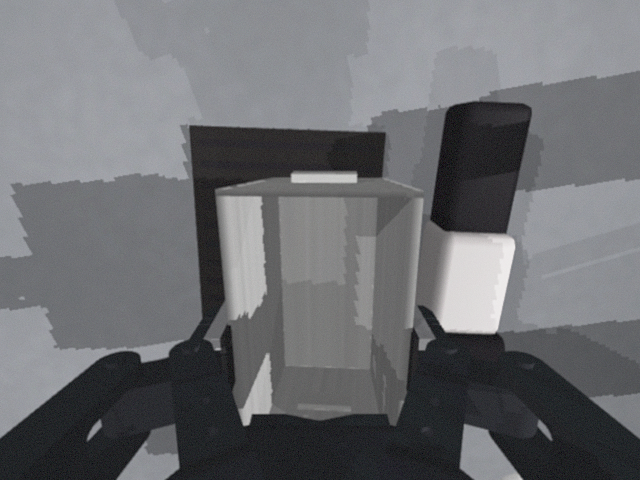

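View pics/t8.png

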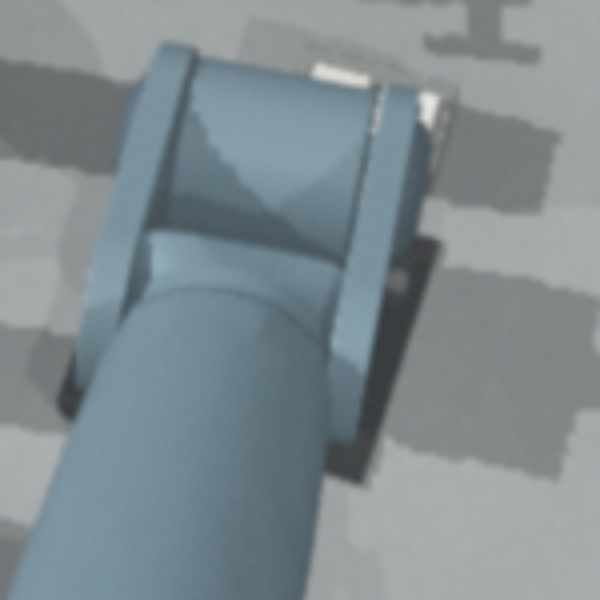

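```bash
python3 - <<'E'
from wf import *
p,s=pickle.load(open("pics/w8.pkl","rb"))
a=atz(p,(191,126),.004,s);b=atz(p,(385.5,132.5),.004,s);e=atz(p,(203,300),.004,s)
print(a,b,np.linalg.norm(b-a),e)
y=(b-a)/np.linalg.norm(b-a);yaw=np.degrees(np.arctan2(-y[0],y[1]));x=np.array([y[1],-y[0],0])
c=(a+b)/2+.075*x;print("yaw",yaw,"c",c,"left edge pt local y",(e-c)@y)
d=c-s["position"]-np.array([-.0,0,0]);print(1000*np.array(s["tool_rot"]).T@d)
W=rect(.106,.056,.0)
E
```

```text
[ 0.53646168 -0.04328847  0.004     ] [0.56983623 0.05949947 0.004     ] 0.10807044639351902 [ 0.63698216 -0.0759576   0.004     ]
yaw -17.988264319494213 c [ 0.62448294 -0.01505617  0.004     ] left edge pt local y -0.054064520667645354
[ -0.80034203 -19.22480365  73.81504509]
```

Emit:
{"name": "step_arm", "arguments": {"targets": [[[-0.1,-0.4,0.2],0.3],[[0,-0.2,0.4],0],[[0,0,0.4],0],[[0,0,0.3],0],[[0,0,0],0]]}}

```text
time: 10.2
position: [0.6295, -0.0178, 0.0409]
tool_rot: [[-0.949, 0.313, 0.027], [0.314, 0.949, 0.015], [-0.02, 0.023, -1.0]]
contact_force: [-0.4, 0.1, -4.8]
finger_gap: 0.0585
```

```bash
python3 w.py w9
```

```text
10.2 [ 0.6295 -0.0178  0.0409] [-0.4  0.1 -4.8] 0.0585 tool y yaw(deg, as pot yaw) -18.26 tilt [ 0.027  0.015 -1.   ]
```

View pics/w9.png

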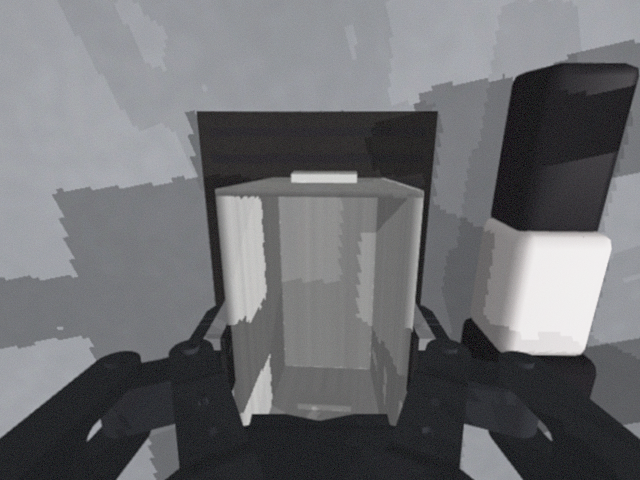

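Emit:
{"name": "step_arm", "arguments": {"targets": [[[0.15,0.05,0.2],0],[[0.02,0,0.2],0],[[0,0,0.05],0],[[0,0,0],0]]}}

```text
time: 10.65
position: [0.6272, -0.0141, 0.0308]
tool_rot: [[-0.95, 0.312, 0.029], [0.312, 0.95, 0.014], [-0.024, 0.022, -0.999]]
contact_force: [-0.8, 0.1, -4.8]
finger_gap: 0.0583
```

Emit:
{"name": "step_arm", "arguments": {"targets": [[[0,-0.02,0.08],0],[[0,0,0.08],0],[[0,0,0.05],0],[[0,0,0],0]]}}

```text
time: 11.05
position: [0.6294, -0.0141, 0.0305]
tool_rot: [[-0.95, 0.31, 0.032], [0.311, 0.95, 0.013], [-0.026, 0.022, -0.999]]
contact_force: [0.8, 0.4, -3.2]
finger_gap: 0.0582
```

Emit:
{"name": "step_arm", "arguments": {"targets": [[[0.05,0,0.12],0],[[0,0,0.12],0],[[0,0,0],0]]}}

```text
time: 11.35
position: [0.6316, -0.014, 0.0309]
tool_rot: [[-0.95, 0.309, 0.036], [0.31, 0.951, 0.011], [-0.031, 0.022, -0.999]]
contact_force: [-1.0, 0.1, -5.6]
finger_gap: 0.0579
```

```bash
python3 w.py w10;python3 - <<'E'
from h import *
p=arm.get_image("scene");cv2.imwrite("pics/s10.png",cv2.resize(p["image"][220:340,200:350,::-1],None,fx=5,fy=5))
E
```

```text
11.35 [ 0.6316 -0.014   0.0309] [-1.   0.1 -5.6] 0.0579 tool y yaw(deg, as pot yaw) -18.02 tilt [ 0.036  0.011 -0.999]
```

View pics/s10.png

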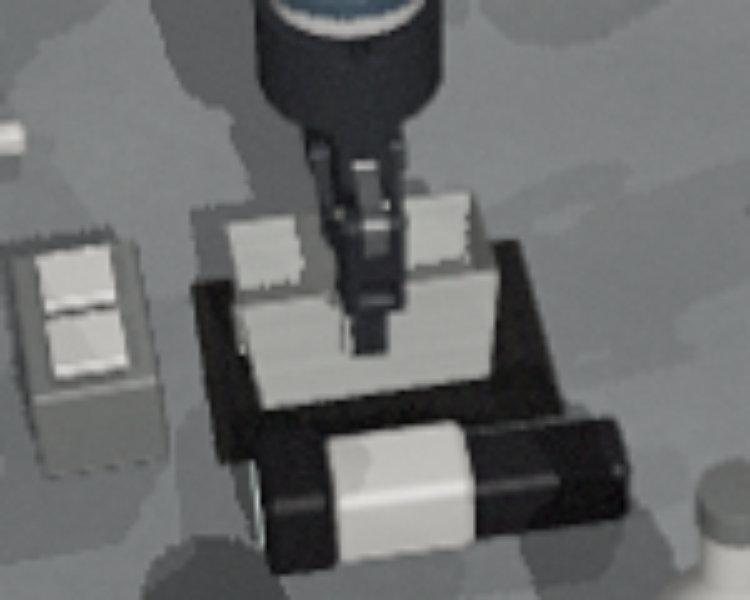

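Emit:
{"name": "step_arm", "arguments": {"targets": [[[0.1,0,0.15],0]]}}

```text
time: 11.55
position: [0.632, -0.0137, 0.0298]
tool_rot: [[-0.95, 0.309, 0.042], [0.309, 0.951, 0.009], [-0.037, 0.022, -0.999]]
contact_force: [-9.6, 0.5, 37.9]
finger_gap: 0.058
```

Emit:
{"name": "step_arm", "arguments": {"targets": [[[0.1,0,0.15],0]]}}

```text
time: 11.65
position: [0.6321, -0.0138, 0.0298]
tool_rot: [[-0.95, 0.308, 0.046], [0.308, 0.951, 0.007], [-0.042, 0.021, -0.999]]
contact_force: [-11.5, -0.8, 25.7]
finger_gap: 0.0587
```

Emit:
{"name": "step_arm", "arguments": {"targets": [[[0,0,-0.2],0],[[0.1,0,-0.3],0],[[0,0,0],0]]}}

```text
time: 11.95
position: [0.6279, -0.0128, 0.0444]
tool_rot: [[-0.95, 0.308, 0.046], [0.309, 0.951, 0.007], [-0.041, 0.021, -0.999]]
contact_force: [0.0, 0.6, -5.0]
finger_gap: 0.0582
```

```bash
python3 w.py w11
```

```text
11.95 [ 0.6279 -0.0128  0.0444] [ 0.   0.6 -5. ] 0.0582 tool y yaw(deg, as pot yaw) -17.94 tilt [ 0.046  0.007 -0.999]
```

View pics/w11.png

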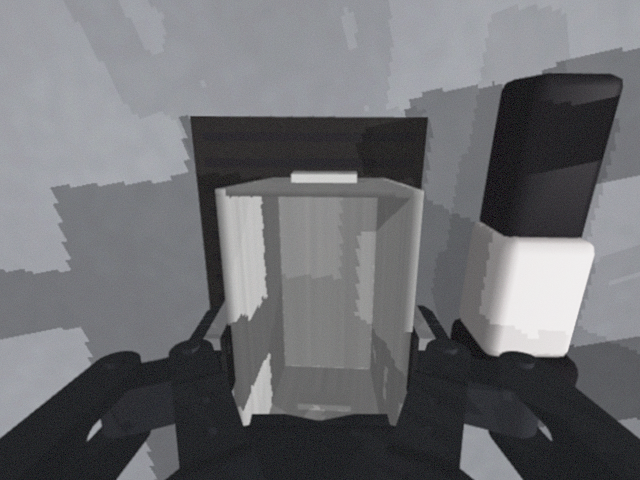

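Emit:
{"name": "step_arm", "arguments": {"targets": [[[0.05,-0.06,0.2],0],[[0.05,0,0.2],0]]}}

```text
time: 12.2
position: [0.6241, -0.0134, 0.0299]
tool_rot: [[-0.95, 0.308, 0.044], [0.309, 0.951, 0.008], [-0.04, 0.021, -0.999]]
contact_force: [0.7, 3.9, 32.9]
finger_gap: 0.0587
```

Emit:
{"name": "step_arm", "arguments": {"targets": [[[0.03,0,0.07],0]]}}

```text
time: 12.3
position: [0.6243, -0.0134, 0.0299]
tool_rot: [[-0.95, 0.307, 0.045], [0.308, 0.951, 0.007], [-0.041, 0.021, -0.999]]
contact_force: [-10.5, 2.0, 28.7]
finger_gap: 0.0583
```

Emit:
{"name": "step_arm", "arguments": {"targets": [[[0,0,0],0]]}}

```text
time: 12.4
position: [0.6244, -0.0134, 0.0303]
tool_rot: [[-0.951, 0.307, 0.045], [0.308, 0.951, 0.007], [-0.04, 0.02, -0.999]]
contact_force: [-1.5, 0.2, -2.7]
finger_gap: 0.0584
```

Emit:
{"name": "step_arm", "arguments": {"targets": [[[0,0,0],0],[[0,0,0],0],[[0,0,0],0],[[0,0,0],0],[[0,0,0],0]], "jaw": 0}}

```text
time: 12.9
position: [0.6249, -0.0135, 0.0293]
tool_rot: [[-0.95, 0.308, 0.046], [0.308, 0.951, 0.007], [-0.041, 0.021, -0.999]]
contact_force: [-0.8, 0.4, -0.2]
finger_gap: 0.0854
```

```bash
python3 w.py w12
```

```text
12.9 [ 0.6249 -0.0135  0.0293] [-0.8  0.4 -0.2] 0.0854 tool y yaw(deg, as pot yaw) -17.92 tilt [ 0.046  0.007 -0.999]
```

View pics/w12.png

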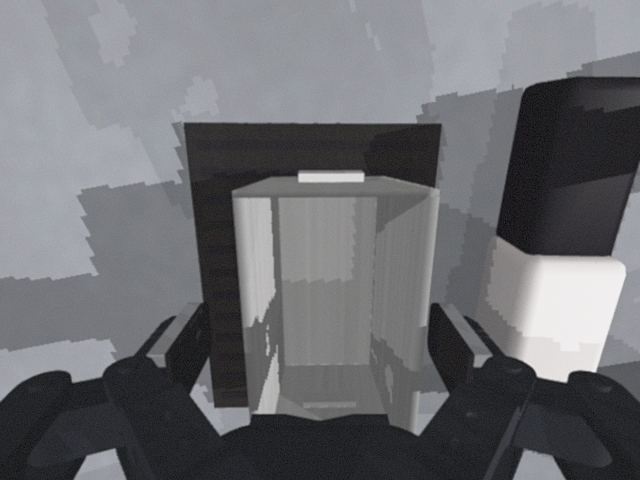

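```bash
python3 - <<'E'
from wf import *
p,s=pickle.load(open("pics/w12.pkl","rb"))
g=lambda uv,z:atz(p,uv,z,s)
a,b=g((184.5,124),.004),g((440.5,125),.004)
y=(b-a)/np.linalg.norm(b-a);x=np.array([y[1],-y[0],0]);c=(a+b)/2+.075*x
print("mat",c,np.linalg.norm(b-a),"BL local",[(g((215,406),.004)-c)@v for v in(x,y)])
for uv,z in [((233,195),.064),((438.5,190),.064),((250,415),.064)]:
    print(uv,[round(1000*(g(uv,z)-c)@v,1) for v in (x,y)])
E
```

```text
mat [ 0.62450462 -0.01585486  0.004     ] 0.10824781363697082 BL local [np.float64(0.07209335018305843), np.float64(-0.0540020254063752)]
(233, 195) [np.float64(-57.2), np.float64(-23.3)]
(438.5, 190) [np.float64(-58.6), np.float64(35.3)]
(250, 415) [np.float64(21.1), np.float64(-22.8)]
```

Emit:
{"name": "step_arm", "arguments": {"targets": [[[0,-0.2,0],0],[[0,0,-0.05],0]]}}

```text
time: 13.15
position: [0.6226, -0.0195, 0.0303]
tool_rot: [[-0.95, 0.307, 0.045], [0.308, 0.951, 0.007], [-0.041, 0.021, -0.999]]
contact_force: [0.2, 0.9, -0.2]
finger_gap: 0.0854
```

Emit:
{"name": "step_arm", "arguments": {"targets": [[[0,0,0],0],[[0,0,0],0],[[0,0,0],0],[[0,0,0],0],[[0,0,0],0]], "jaw": 1, "newtons": 20}}

```text
time: 13.65
position: [0.6238, -0.0191, 0.0318]
tool_rot: [[-0.95, 0.308, 0.048], [0.309, 0.951, 0.008], [-0.043, 0.023, -0.999]]
contact_force: [-0.4, 1.3, 0.8]
finger_gap: 0.059
```

Emit:
{"name": "step_arm", "arguments": {"targets": [[[0,0,0],0],[[0,0,0],0],[[0,0,0],0],[[0,0,0],0],[[0,0,0],0]], "jaw": 0}}

```text
time: 14.15
position: [0.6229, -0.0196, 0.0308]
tool_rot: [[-0.95, 0.308, 0.046], [0.308, 0.951, 0.007], [-0.042, 0.021, -0.999]]
contact_force: [-0.7, -0.2, 0.2]
finger_gap: 0.0853
```

```bash
python3 w.py w13
```

```text
14.15 [ 0.6229 -0.0196  0.0308] [-0.7 -0.2  0.2] 0.0853 tool y yaw(deg, as pot yaw) -17.93 tilt [ 0.046  0.007 -0.999]
```

View pics/w13.png

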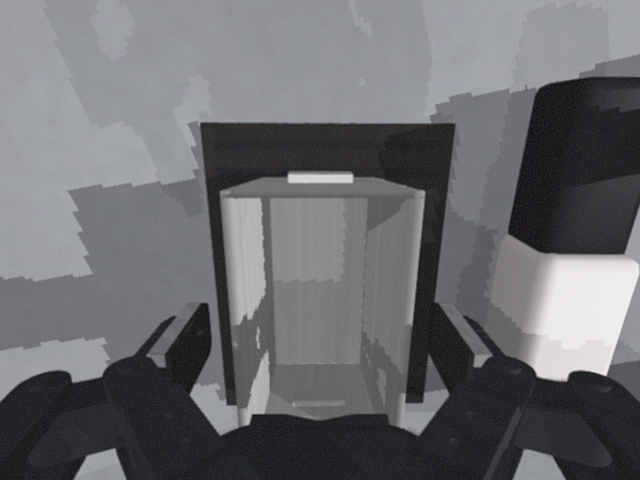

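Emit:
{"name": "step_arm", "arguments": {"targets": [[[0,0,-0.5],0],[[0,0,-1],0],[[0,0,-1],0],[[0,0,-1],0],[[0,0,-1],0],[[0.3,0.3,-1],0],[[0.75,0.9,-0.5],0],[[0.75,0.9,0],0],[[0.75,0.9,0],-0.1],[[0.75,0.9,0],-0.1],[[0.75,0.9,0],-0.1],[[0,0,0],0]]}}

```text
time: 15.4
position: [0.5415, 0.1579, 0.2314]
tool_rot: [[-0.958, 0.28, 0.062], [0.281, 0.96, 0.007], [-0.058, 0.024, -0.998]]
contact_force: [0.4, -0.5, -0.3]
finger_gap: 0.0855
```

```bash
python3 w.py w14
```

```text
15.4 [0.5415 0.1579 0.2314] [ 0.4 -0.5 -0.3] 0.0855 tool y yaw(deg, as pot yaw) -16.24 tilt [ 0.062  0.007 -0.998]
```

View pics/w14.png

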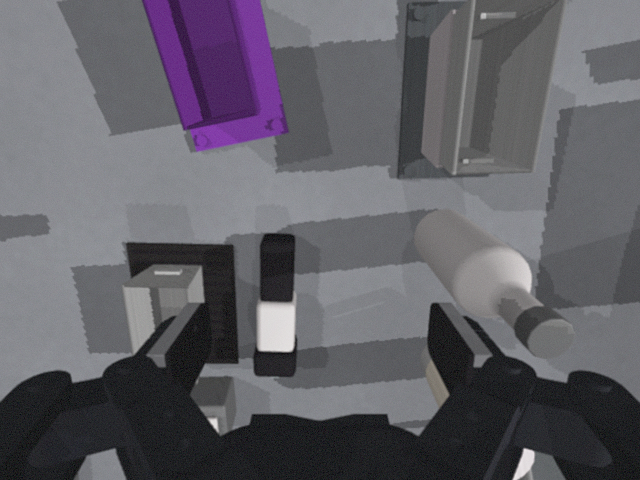

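Emit:
{"name": "step_arm", "arguments": {"targets": [[[0.5,0.7,0],-0.1],[[0.75,1,0],-0.1],[[0.75,1,0],0],[[0.6,0.9,0],0],[[0.4,0.7,0],0],[[0,0,0],0]]}}

```text
time: 16.05
position: [0.4931, 0.3048, 0.2346]
tool_rot: [[-0.961, 0.268, 0.071], [0.269, 0.963, 0.005], [-0.067, 0.024, -0.997]]
contact_force: [0.2, -0.9, -0.5]
finger_gap: 0.086
```

```bash
python3 w.py w15
```

```text
16.05 [0.4931 0.3048 0.2346] [ 0.2 -0.9 -0.5] 0.086 tool y yaw(deg, as pot yaw) -15.56 tilt [ 0.071  0.005 -0.997]
```

View pics/w15.png

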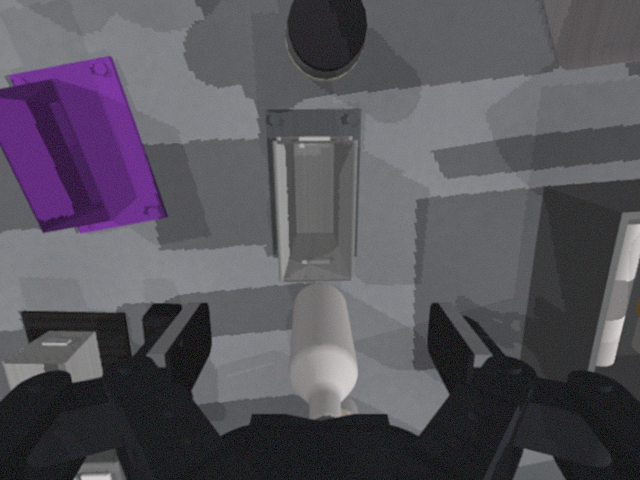

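```bash
python3 - <<'E'
from wf import *
c=[(273.5,139),(358.5,138),(352,280),(278.5,281.5)]
wfit("w15",c,rect(.11,.06,.104),[.491,.3035,-.2688])
wfit("w15",c,rect(.11,.06,.104),[.491,.3035,-.2688,0],True)
E
```

```text
w15 [ 0.4886  0.3065 -0.2752] yaw -15.77 [[0.8, -0.0], [-0.1, -1.0], [-0.5, -0.2], [-0.0, 1.0]]
tool-frame shift mm to it (xy): [ 20.5  -5.3 233.7]
w15 [ 0.4884  0.3065 -0.2752  0.0007] yaw -15.77 [[0.9, 0.2], [-0.2, -0.8], [-0.7, -0.4], [0.1, 0.9]]
tool-frame shift mm to it (xy): [ 20.7  -5.3 233.6]
```

Emit:
{"name": "step_arm", "arguments": {"targets": [[[0.05,-0.02,0.6],0],[[0.08,-0.02,1],0],[[0.08,-0.02,1],0],[[0.08,-0.02,0.8],0],[[0.05,-0.02,0.5],0],[[0.03,0,0.3],0],[[0,0,0],0]]}}

```text
time: 16.8
position: [0.4994, 0.2944, 0.1084]
tool_rot: [[-0.956, 0.281, 0.08], [0.282, 0.959, 0.003], [-0.076, 0.025, -0.997]]
contact_force: [-0.3, -0.2, -0.5]
finger_gap: 0.0852
```

```bash
python3 w.py w16
```

```text
16.8 [0.4994 0.2944 0.1084] [-0.3 -0.2 -0.5] 0.0852 tool y yaw(deg, as pot yaw) -16.32 tilt [ 0.08   0.003 -0.997]
```

View pics/w16.png

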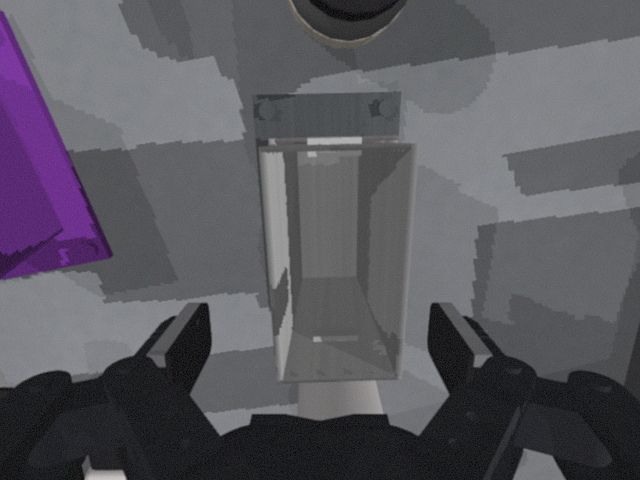

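Emit:
{"name": "step_arm", "arguments": {"targets": [[[0.25,0.14,0],-0.05],[[0.2,0.13,0],-0.05],[[0,0,0],0]]}}

```text
time: 17.15
position: [0.4909, 0.3072, 0.1118]
tool_rot: [[-0.959, 0.271, 0.086], [0.272, 0.962, 0.005], [-0.082, 0.029, -0.996]]
contact_force: [-0.2, 0.5, 0.2]
finger_gap: 0.0858
```

Emit:
{"name": "step_arm", "arguments": {"targets": [[[0.03,0.02,0.3],0],[[0.03,0.02,0.3],0],[[0,0,0.2],0],[[0,0,0],0]]}}

```text
time: 17.55
position: [0.4916, 0.31, 0.0867]
tool_rot: [[-0.959, 0.269, 0.088], [0.271, 0.963, 0.006], [-0.083, 0.03, -0.996]]
contact_force: [-0.7, -0.4, 0.1]
finger_gap: 0.0854
```

```bash
python3 w.py w17
```

```text
17.55 [0.4916 0.31   0.0867] [-0.7 -0.4  0.1] 0.0854 tool y yaw(deg, as pot yaw) -15.62 tilt [ 0.088  0.006 -0.996]
```

View pics/w17.png

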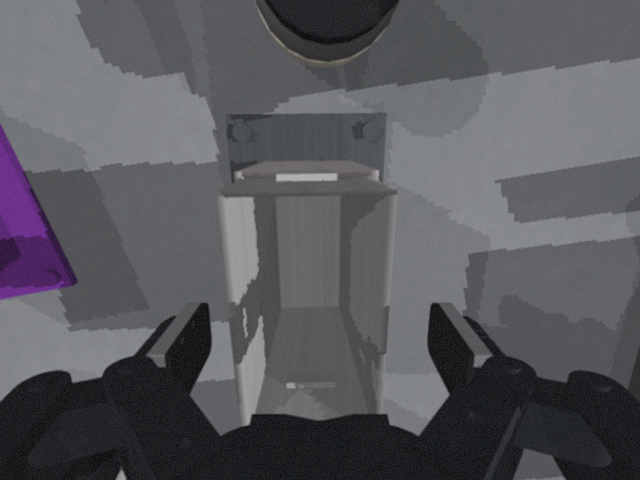

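Emit:
{"name": "step_arm", "arguments": {"targets": [[[0.03,-0.15,0.2],0],[[0.02,0,0.25],0],[[0,0,0.1],0],[[0,0,0],0]]}}

```text
time: 18.0
position: [0.4907, 0.3056, 0.0689]
tool_rot: [[-0.959, 0.27, 0.088], [0.271, 0.962, 0.006], [-0.084, 0.03, -0.996]]
contact_force: [-0.6, -0.2, -0.3]
finger_gap: 0.0854
```

Emit:
{"name": "step_arm", "arguments": {"targets": [[[0,0,0],0],[[0,0,0],0],[[0,0,0],0],[[0,0,0],0],[[0,0,0],0],[[0,0,0],0]], "jaw": 1, "newtons": 100}}

```text
time: 18.6
position: [0.4911, 0.3066, 0.0699]
tool_rot: [[-0.959, 0.269, 0.09], [0.271, 0.963, 0.009], [-0.084, 0.033, -0.996]]
contact_force: [-1.3, -0.8, -0.2]
finger_gap: 0.0576
```

```bash
python3 w.py w18
```

```text
18.6 [0.4911 0.3066 0.0699] [-1.3 -0.8 -0.2] 0.0576 tool y yaw(deg, as pot yaw) -15.6 tilt [ 0.09   0.009 -0.996]
```

View pics/w18.png

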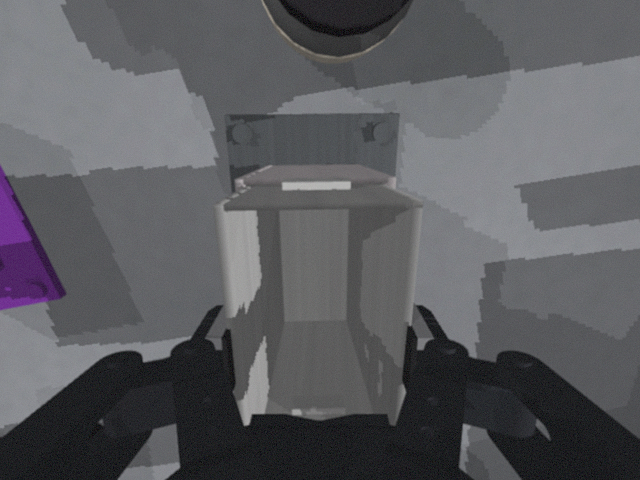

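Emit:
{"name": "step_arm", "arguments": {"targets": [[[-0.01,0,-0.12],0],[[-0.01,0,-0.15],0]]}}

```text
time: 18.85
position: [0.4896, 0.3067, 0.0761]
tool_rot: [[-0.959, 0.27, 0.088], [0.272, 0.962, 0.01], [-0.082, 0.033, -0.996]]
contact_force: [1.8, 2.0, -7.1]
finger_gap: 0.0571
```

Emit:
{"name": "step_arm", "arguments": {"targets": [[[-0.02,0.01,-0.2],0],[[-0.02,0.01,-0.2],0]]}}

```text
time: 19.05
position: [0.4886, 0.3062, 0.0876]
tool_rot: [[-0.959, 0.27, 0.084], [0.271, 0.962, 0.008], [-0.079, 0.03, -0.996]]
contact_force: [0.5, 0.6, -4.6]
finger_gap: 0.0575
```

Emit:
{"name": "step_arm", "arguments": {"targets": [[[-0.05,0,-0.3],0],[[-0.04,0.01,-0.4],0],[[-0.04,0.01,-0.4],0]]}}

```text
time: 19.35
position: [0.4884, 0.3044, 0.1222]
tool_rot: [[-0.959, 0.27, 0.08], [0.272, 0.962, 0.005], [-0.076, 0.027, -0.997]]
contact_force: [-0.2, -0.5, -5.5]
finger_gap: 0.0576
```

```bash
python3 - <<'E'
from h import *
a=arm.get_image("scene");b=arm.get_image("wrist")
cv2.imwrite("pics/s19.png",np.hstack([cv2.resize(a["image"][230:400,330:500,::-1],(400,400)),cv2.resize(b["image"][:,:,::-1],(400,400))]))
E
```

```text
(no output)
```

View pics/s19.png

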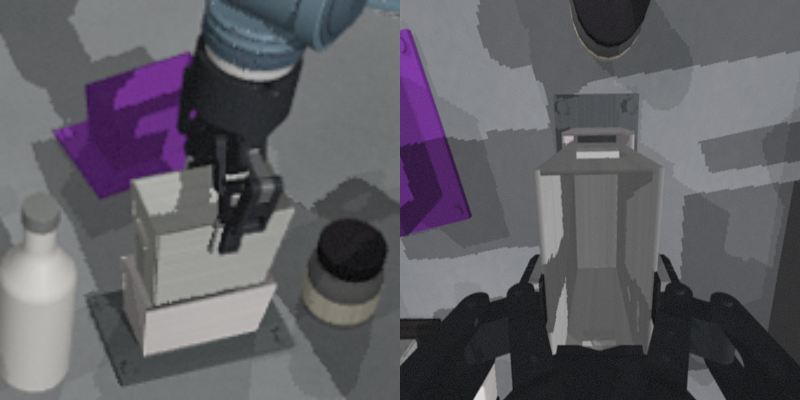

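Deep pot is free and rising out of the holder upright (scene crop around (210,230)); the holder stays put.

Emit:
{"name": "step_arm", "arguments": {"targets": [[[-0.05,0.02,-0.6],0],[[-0.05,0.02,-0.9],0],[[-0.05,0.02,-0.9],0],[[-0.1,-0.4,-0.6],0],[[-0.15,-0.8,-0.2],0],[[-0.17,-0.9,0],0],[[-0.17,-0.9,0],0],[[-0.17,-0.9,0],0],[[-0.17,-0.9,0],0],[[-0.17,-0.9,0],0],[[-0.17,-0.9,0],0],[[-0.1,-0.6,0],0]]}}

```text
time: 20.65
position: [0.4639, 0.0781, 0.2212]
tool_rot: [[-0.96, 0.266, 0.082], [0.267, 0.964, 0.003], [-0.079, 0.025, -0.997]]
contact_force: [0.1, 0.9, -6.0]
finger_gap: 0.0573
```

```bash
python3 -c "
from h import *
s=arm.sense();print(np.round(s['qpos'],3))"
```

```text
[-0.08  -0.237  2.062  0.01   1.235 -1.384]
```

Emit:
{"name": "step_arm", "arguments": {"targets": [[[-0.2,-0.6,0],0.2],[[-0.25,-0.9,0],0.3],[[-0.25,-0.9,0],0.35],[[-0.3,-0.9,0],0.35],[[-0.35,-0.85,0],0.35],[[-0.4,-0.85,0],0.35],[[-0.4,-0.8,0],0.35],[[-0.4,-0.8,0],0.35],[[-0.4,-0.7,0],0.3],[[0,0,0],0]]}}

```text
time: 21.65
position: [0.4533, -0.1709, 0.2193]
tool_rot: [[-0.828, 0.555, 0.079], [0.557, 0.831, -0.0], [-0.066, 0.044, -0.997]]
contact_force: [0.3, -0.3, -5.4]
finger_gap: 0.0574
```

```bash
python3 w.py w20 flap_seat
```

```text
21.65 [ 0.4533 -0.1709  0.2193] [ 0.3 -0.3 -5.4] 0.0574 tool y yaw(deg, as pot yaw) -33.74 tilt [ 0.079 -0.    -0.997]
flap_seat [([137.0, 310.0], 0.59)] [([31.0, 241.0, 168.0, 122.0], 0.83)]
```

View pics/w20.png

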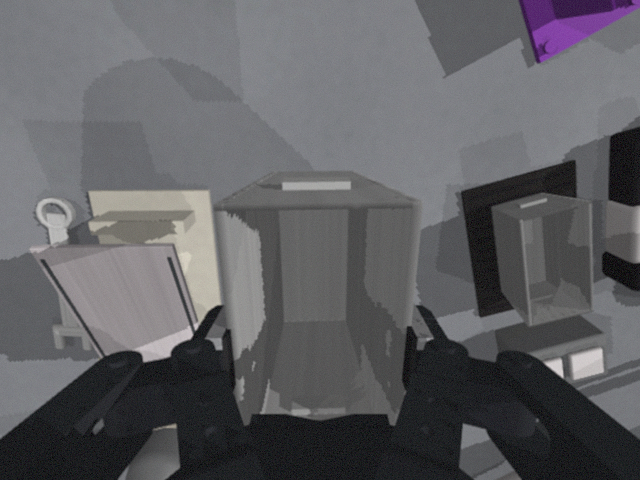

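```bash
python3 - <<'E'
import cv2
a=cv2.imread("pics/w20.png");cv2.imwrite("pics/w20c.png",cv2.resize(a[180:370,20:230],None,fx=3.8,fy=3.1,interpolation=cv2.INTER_CUBIC))
E
```

```text
(no output)
```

View pics/w20c.png

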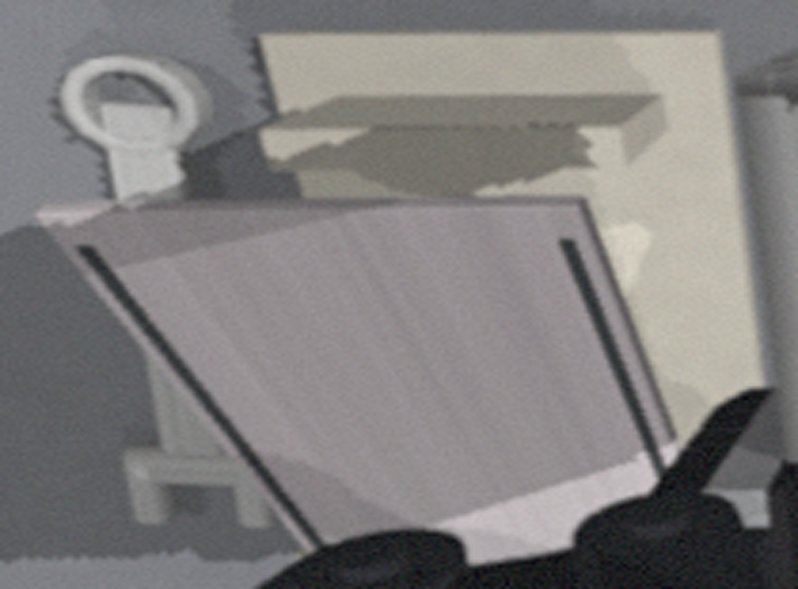

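```bash
python3 - <<'E'
from wf import *
p,s=pickle.load(open("pics/w20.pkl","rb"))
def pl(v,u,w,ang):  # u along plate x from seat, w along y
    c,sn=np.cos(ang),np.sin(ang)
    L=np.array([.075-(.075-u)*c,w,.05+(.075-u)*sn]);return R(v[2])@L+[v[0],v[1],0]
A=np.array([(30.5,249.4),(173.2,244.5)]);E=np.array([(100.3,357.4),(197.9,321.9)])
def sol(sg,ang0=None):
    def f(v):
        ang=v[5] if ang0 is None else ang0
        P=[pl(v,-.075,-.05*sg,ang),pl(v,-.075,.05*sg,ang),pl(v,v[3],-.05*sg,ang),pl(v,v[4],.05*sg,ang)]
        return (proj(p,np.array(P),s)-np.vstack([A,E])).ravel()
    r=least_squares(f,[.436,-.344,-.585,0,-.02]+([.35] if ang0 is None else []));print(np.round(r.x,4),np.degrees(r.x[2]),np.round(r.fun,1))
sol(1,.35);sol(1,.34);sol(1)
print(atz(p,A[0],.1014,s),atz(p,A[1],.1014,s))
q=proj(p,np.array([pl([.436,-.344,-.585],0,0,.35)]),s);print(q)
E
```

```text
[ 0.4365 -0.3403 -0.5819  0.0613  0.0134] -33.33990948936892 [-1.7 -0.5  0.7  1.3  0.7 -0.5  0.6 -0.2]
[ 0.4371 -0.3412 -0.5773  0.0601  0.0133] -33.07922273410297 [-1.1 -0.4  0.4  0.9  0.4 -0.3  0.5 -0.2]
[ 0.4381 -0.3427 -0.5689  0.058   0.0131  0.3212] -32.596691189269606 [ 0.  -0.1 -0.2  0.1 -0.1  0.   0.2 -0.1]
[ 0.35494187 -0.34527349  0.1014    ] [ 0.40792612 -0.2621092   0.1014    ]
[[131.56195406 315.59364689]]
```

Emit:
{"name": "step_arm", "arguments": {"targets": [[[-0.3,-0.6,0],0],[[-0.5,-0.9,0],0],[[-0.5,-0.9,0],0],[[-0.5,-0.9,0],0],[[-0.5,-0.9,0],0],[[-0.4,-0.7,0],0],[[0,0,0],0]]}}

```text
time: 22.5
position: [0.4418, -0.3322, 0.2163]
tool_rot: [[-0.839, 0.538, 0.078], [0.54, 0.841, 0.005], [-0.063, 0.046, -0.997]]
contact_force: [0.2, 0.6, -4.8]
finger_gap: 0.0572
```

```bash
python3 w.py w21;python3 - <<'E'
from h import *
p=arm.get_image("scene");cv2.imwrite("pics/s21.png",cv2.resize(p["image"][60:220,190:350,::-1],None,fx=3.7,fy=3.7))
E
```

```text
22.5 [ 0.4418 -0.3322  0.2163] [ 0.2  0.6 -4.8] 0.0572 tool y yaw(deg, as pot yaw) -32.61 tilt [ 0.078  0.005 -0.997]
```

View pics/w21.png

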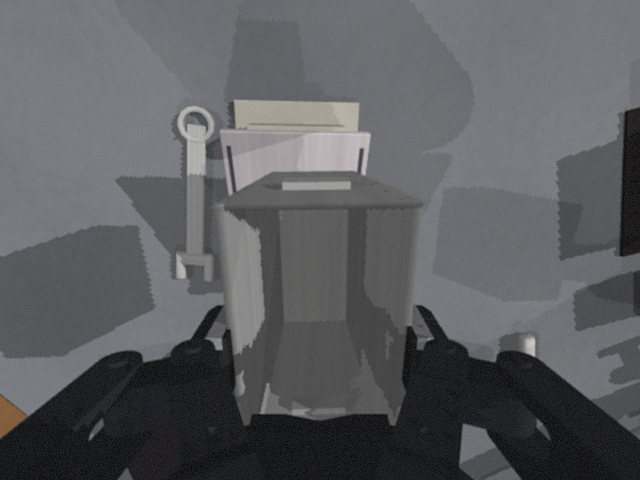

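View pics/s21.png

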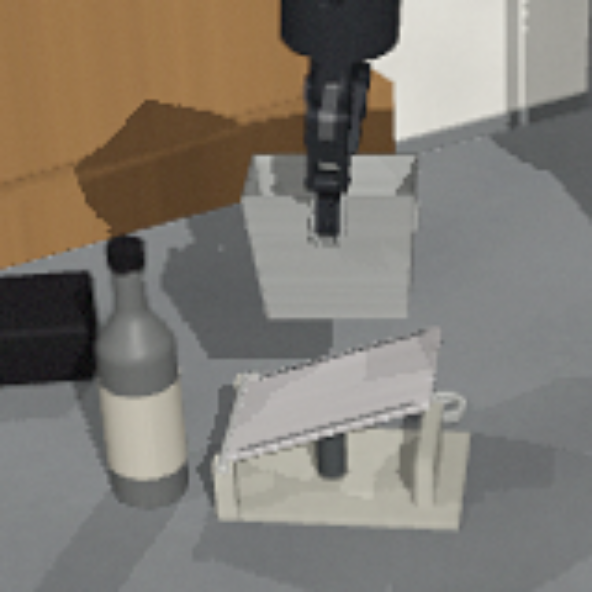

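```bash
python3 - <<'E'
from wf import *
p,s=pickle.load(open("pics/w21.pkl","rb"))
a=atz(p,(220.5,131),.1014,s);b=atz(p,(370,133.5),.1014,s)
y=(b-a)/np.linalg.norm(b-a);x=np.array([y[1],-y[0],0]);c=(a+b)/2+.0659*x
print(np.linalg.norm(b-a),"yaw",np.degrees(np.arctan2(-y[0],y[1])),c)
Rn=np.array(s["tool_rot"]);t=np.array([.0067,-.0029,.0605]);off=Rn@t;pot=s["position"]+off;print("off",off,"pot",pot)
print("pot axis",Rn@np.array([.084,-.033,.996])*-1)
for c2 in (c,np.array([.437,-.342,0])):
  d=c2-pot;d[2]=.05-pot[2];print("tool shift mm",1000*Rn.T@d)
E
```

```text
0.09772162047169106 yaw -33.59126443276561 [ 0.43586254 -0.34187661  0.1014    ]
off [-0.0024874   0.00148696 -0.06086996] pot [ 0.43929074 -0.33066327  0.15546796]
pot axis [ 0.01094311 -0.02267331  0.99976356]
tool shift mm [  3.41820151 -16.1534114  104.82540906]
tool shift mm [  2.39705513 -15.64485995 104.91307323]
```

Emit:
{"name": "step_arm", "arguments": {"targets": [[[-0.07,-0.2,0],0.1],[[-0.06,-0.17,0],0.05],[[0.02,-0.02,0.4],0],[[0.04,-0.03,0.6],0],[[0.04,-0.02,0.5],0],[[0,0,0],0]]}}

```text
time: 23.2
position: [0.4395, -0.3371, 0.1671]
tool_rot: [[-0.834, 0.546, 0.077], [0.549, 0.836, 0.009], [-0.059, 0.05, -0.997]]
contact_force: [-0.8, 1.3, -5.4]
finger_gap: 0.0578
```

```bash
cat > pt.py <<'E'
from h import *
s=arm.sense();Rn=np.array(s["tool_rot"]);pot=s["position"]+Rn@np.array([.0067,-.0029,.0605])
print("pot",np.round(pot,4),"axis",np.round(-Rn@np.array([.084,-.033,.996]),3),"yaw",round(np.degrees(np.arctan2(-Rn[0,1],Rn[1,1])),1))
d=np.array([.4365,-.342,.05])-pot;print("tool shift mm",np.round(1000*Rn.T@d,1))
E
python3 pt.py
```

```text
pot [ 0.437  -0.3353  0.1062] axis [ 0.012 -0.027  1.   ] yaw -33.2
tool shift mm [ 0.1 -8.7 55.9]
```

Emit:
{"name": "step_arm", "arguments": {"targets": [[[-0.05,-0.2,0],0.03],[[0.01,-0.05,0.25],0],[[0.02,-0.03,0.3],0],[[0.02,-0.03,0.3],0]]}}

```text
time: 23.6
position: [0.4375, -0.3463, 0.1421]
tool_rot: [[-0.832, 0.549, 0.08], [0.551, 0.835, 0.005], [-0.064, 0.048, -0.997]]
contact_force: [0.1, -0.0, -4.3]
finger_gap: 0.0574
```

```bash
python3 pt.py
```

```text
pot [ 0.4351 -0.3448  0.0812] axis [ 0.008 -0.024  1.   ] yaw -33.3
tool shift mm [ 2.4  1.6 31.2]
```

Emit:
{"name": "step_arm", "arguments": {"targets": [[[0.02,0.04,0.25],0],[[0.02,0.02,0.25],0],[[0.02,0,0.25],0]]}}

```text
time: 23.9
position: [0.4387, -0.3438, 0.1177]
tool_rot: [[-0.832, 0.549, 0.08], [0.551, 0.835, 0.005], [-0.064, 0.048, -0.997]]
contact_force: [-0.7, -0.0, -3.8]
finger_gap: 0.0574
```

```bash
python3 pt.py;python3 w.py w22;python3 - <<'E'
from h import *
p=arm.get_image("scene");cv2.imwrite("pics/s22.png",cv2.resize(p["image"][60:220,190:350,::-1],None,fx=3.7,fy=3.7))
E
```

```text
pot [ 0.4364 -0.3422  0.0568] axis [ 0.009 -0.024  1.   ] yaw -33.3
tool shift mm [ 0.4 -0.1  6.8]
23.9 [ 0.4387 -0.3438  0.1177] [-0.7 -0.  -3.8] 0.0574 tool y yaw(deg, as pot yaw) -33.33 tilt [ 0.08   0.005 -0.997]
```

View pics/s22.png

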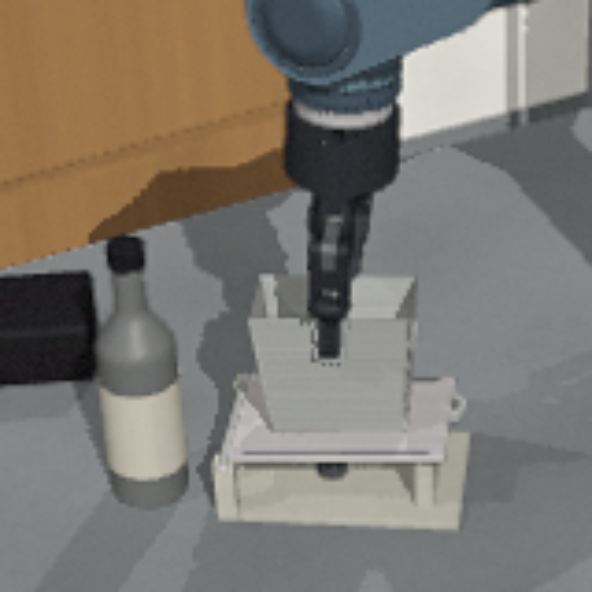

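View pics/w22.png

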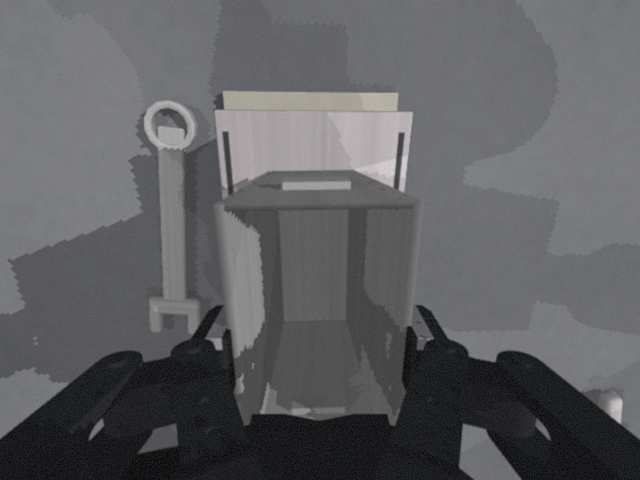

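Emit:
{"name": "step_arm", "arguments": {"targets": [[[0.01,-0.01,0.12],0]]}}

```text
time: 24.1
position: [0.4385, -0.3436, 0.1137]
tool_rot: [[-0.832, 0.549, 0.079], [0.551, 0.835, 0.006], [-0.063, 0.048, -0.997]]
contact_force: [0.5, -0.1, -3.6]
finger_gap: 0.0575
```

Emit:
{"name": "step_arm", "arguments": {"targets": [[[0,-0.01,0.08],0]]}}

```text
time: 24.2
position: [0.4385, -0.3436, 0.1114]
tool_rot: [[-0.832, 0.549, 0.079], [0.551, 0.835, 0.006], [-0.062, 0.049, -0.997]]
contact_force: [-4.7, 5.4, 8.1]
finger_gap: 0.0579
```

Emit:
{"name": "step_arm", "arguments": {"targets": [[[0,0,0.05],0]]}}

```text
time: 24.3
position: [0.4389, -0.344, 0.1114]
tool_rot: [[-0.832, 0.548, 0.079], [0.551, 0.835, 0.006], [-0.063, 0.049, -0.997]]
contact_force: [-5.4, 3.9, 9.1]
finger_gap: 0.0574
```

```bash
python3 pt.py
```

```text
pot [ 0.4366 -0.3424  0.0505] axis [ 0.009 -0.025  1.   ] yaw -33.3
tool shift mm [0.3 0.3 0.5]
```

Emit:
{"name": "step_arm", "arguments": {"targets": [[[0,0,0],0]], "newtons": 20}}

```text
time: 24.4
position: [0.4393, -0.3444, 0.1123]
tool_rot: [[-0.832, 0.548, 0.08], [0.55, 0.835, 0.005], [-0.064, 0.048, -0.997]]
contact_force: [-0.0, 1.0, -2.2]
finger_gap: 0.0573
```

Emit:
{"name": "step_arm", "arguments": {"targets": [[[0,0,0],0],[[0,0,0],0],[[0,0,0],0],[[0,0,0],0],[[0,0,0],0]], "jaw": 0}}

```text
time: 24.9
position: [0.4417, -0.3472, 0.1156]
tool_rot: [[-0.832, 0.549, 0.086], [0.551, 0.835, -0.002], [-0.073, 0.046, -0.996]]
contact_force: [-0.6, -0.3, 0.1]
finger_gap: 0.0851
```

```bash
python3 w.py w23;python3 - <<'E'
from h import *
p=arm.get_image("scene");cv2.imwrite("pics/s23.png",cv2.resize(p["image"][60:220,190:350,::-1],None,fx=3.7,fy=3.7))
E
```

```text
24.9 [ 0.4417 -0.3472  0.1156] [-0.6 -0.3  0.1] 0.0851 tool y yaw(deg, as pot yaw) -33.31 tilt [ 0.086 -0.002 -0.996]
```

View pics/w23.png

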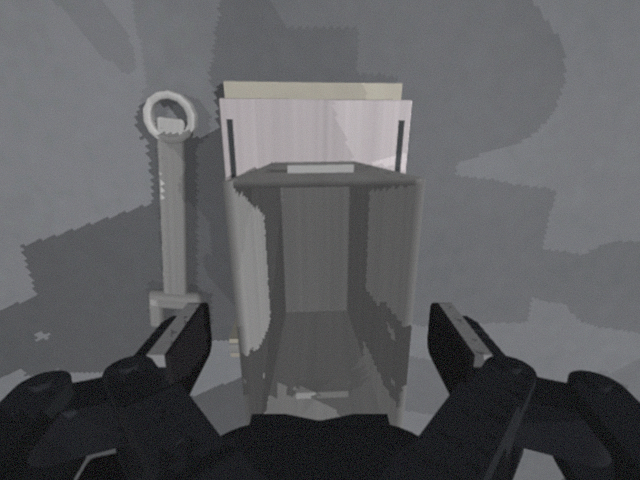

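View pics/s23.png

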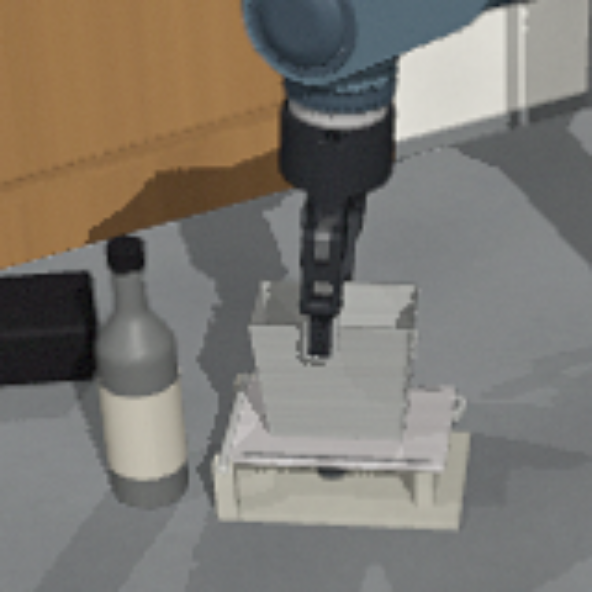

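```bash
python3 - <<'E'
from wf import *
p,s=pickle.load(open("pics/w23.pkl","rb"))
g=lambda uv,z:atz(p,uv,z,s)
a,b=g((220,99),.05),g((411,101),.05)
y=(b-a)/np.linalg.norm(b-a);x=np.array([y[1],-y[0],0]);c=(a+b)/2+.075*x
print("plate",c,np.linalg.norm(b-a),np.degrees(np.arctan2(-y[0],y[1])))
for c0 in (c,np.array([.4365,-.342,.05])):
  for uv in [(226.5,180),(424,181)]:
    print(uv,[round(1000*(g(uv,.145)-c0)@v,1) for v in (x,y)])
E
```

```text
plate [ 0.43483122 -0.34190112  0.05      ] 0.09749678976300208 -33.79275724628486
(226.5, 180) [np.float64(-52.7), np.float64(-29.6)]
(424, 181) [np.float64(-52.4), np.float64(28.1)]
(226.5, 180) [np.float64(-54.1), np.float64(-30.4)]
(424, 181) [np.float64(-53.9), np.float64(27.2)]
```

Emit:
{"name": "step_arm", "arguments": {"targets": [[[-0.02,0.02,-0.3],0],[[-0.03,0.03,-0.5],0],[[-0.06,0.04,-0.8],0],[[-0.07,0.05,-1],0],[[-0.07,0.05,-1],0],[[0,0,-0.8],0],[[0.6,0.3,-0.3],0],[[0.8,0.5,0],0],[[0.8,0.5,0],0],[[0,0,0],0],[[0,0,0],0]]}}

```text
time: 26.1
position: [0.4055, -0.2768, 0.2739]
tool_rot: [[-0.831, 0.549, 0.096], [0.55, 0.835, -0.014], [-0.088, 0.041, -0.995]]
contact_force: [-0.7, -0.1, -0.1]
finger_gap: 0.0857
```

```bash
python3 - <<'E'
from h import *
p=arm.get_image("scene");save(p,"s24");q=arm.get_image("top");save(q,"t24")
E
```

```text
(no output)
```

View pics/s24.png

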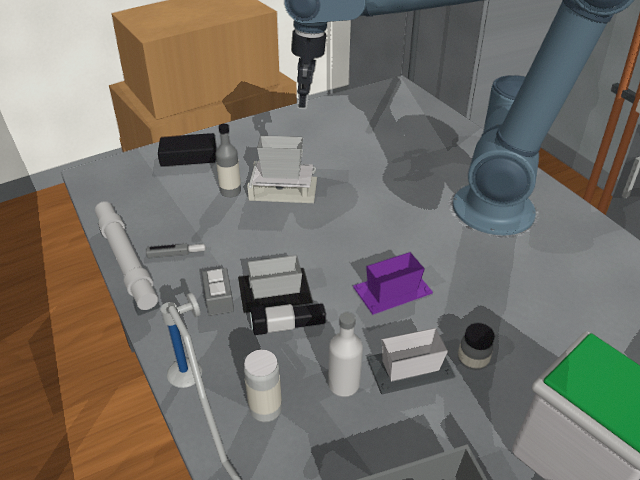

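View pics/t24.png

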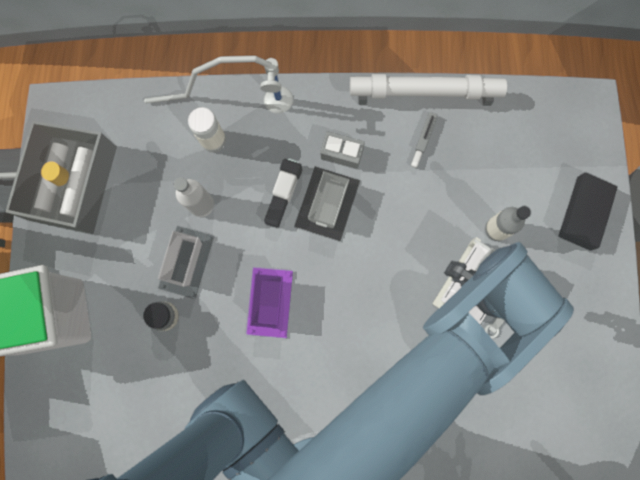

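Scene view: the deep pot stands upright on the level flap at (280,160). The shallow pot is in the middle of the mat at (275,278), the holder is empty at (413,355), and the bystanders are where they were. The gripper is clear, so I'm handing in.

```bash
python3 -c "
from bench import arm
print(arm.hand_in())"
```

```text
the job is handed in; nothing more can be done
None
```

The job is done and handed in at about 26 s. I pulled the shallow pot off the stack, stood it on the mat and let go. I then pulled the deep pot out of the holder, pushed the flap level with it and released it there.

**Last checks:**
- **Deep pot:** it stands upright and lengthwise, about 2 mm from the plate centre by the wrist camera. The flap is level and the gripper is clear.
- **Shallow pot:** it first landed about 6 mm off the mat's middle. I squeezed it gently over without lifting it. Afterwards it looked centred by eye in the wrist and top views; I did not measure it again.
- **Everything else:** the holder is empty and still in place, and nothing else looks moved in the scene and top views.

**What disagreed or went off:**
- **Camera calibration:** the top and scene cameras disagreed by up to about 8 mm, so I used wrist-camera fits instead.
- **Tool tilt:** the tool drifted to about 5° off vertical over the run. The deep pot was gripped at about that tilt, and by the arm's own readings it leaned only about 1.5° before release.
- **Contact force:** pressing the shallow pot onto the mat briefly read 38 N at the wrist. That was pot-to-mat contact and under the limits.

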